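# Clear the gluing bench: guitar blocks into the drying rack, clamps and cauls put away

### The job

The guitar blocks on the bench have just come out of the clamps: stand every one on end in the drying rack, one to a groove, thin tail blocks in the narrow grooves and thick neck blocks in the wide ones, each upright, fully down on the groove floor and not overhanging the rack. Clear away the loose clamping gear as well, every spring clamp into the grey plastic bin with the low front and every wooden caul into the plywood box, lying inside below the rim. Do not disturb the glue bottle, the block plane or the brush.

Things in the scene. Friction and masses are not known exactly. Their poses are not given: they have to be found in the camera images.
- rack: drying rack of brown wood lying on the bench, fixed: a board 264 mm (own x) by 110 mm (own y), 40 mm tall, with four straight grooves across it (along own y): wide, narrow, narrow, wide. Origin: centre of its underside; yaw varies
- groove_wide_a (a point): middle of the floor of a wide groove of the drying rack, at 16 mm above the bench; the groove runs along own y (110 mm, open at both ends, straight through the rack), is 43 mm wide along own x, 24 mm deep; z up. Own x position in the rack: -93 mm
- groove_narrow_a (a point): middle of the floor of a narrow groove of the drying rack, at 16 mm above the bench; the groove runs along own y (110 mm, open at both ends, straight through the rack), is 23 mm wide along own x, 24 mm deep; z up. Own x position in the rack: -28 mm
- groove_narrow_b (a point): middle of the floor of a narrow groove of the drying rack, at 16 mm above the bench; the groove runs along own y (110 mm, open at both ends, straight through the rack), is 23 mm wide along own x, 24 mm deep; z up. Own x position in the rack: 28 mm
- groove_wide_b (a point): middle of the floor of a wide groove of the drying rack, at 16 mm above the bench; the groove runs along own y (110 mm, open at both ends, straight through the rack), is 43 mm wide along own x, 24 mm deep; z up. Own x position in the rack: 93 mm
- clamp_bin: grey plastic picking bin for spring clamps, fixed: 160 mm (own x) by 140 mm (own y), walls 5 mm thick and 55 mm tall except the low front wall at own -x, 36 mm; floor 4 mm thick. Origin: centre of its underside; it may stand in either of two places, its neighbour being the caul box
- caul_box: plain plywood box for cauls, fixed: 160 mm (own x) by 140 mm (own y) by 55 mm tall, walls and floor 5 mm thick, four equal walls. Origin: centre of its underside
- tail1: guitar tail block: laminated wood slab 20 mm thick (own x), 66 mm wide (own y), 95 mm tall (own z), about 85 g, a small end-pin bore through its face; it stands on end on the bench. Origin: centre of its foot. May be absent
- tail2: guitar tail block: laminated wood slab 20 mm thick (own x), 66 mm wide (own y), 95 mm tall (own z), about 85 g, a small end-pin bore through its face; it stands on end on the bench. Origin: centre of its foot. May be absent
- neck1: guitar neck block: solid dark wood block 40 mm thick (own x), 66 mm wide (own y), 95 mm tall (own z), about 165 g, two small bolt holes through its flat faces; it stands on end on the bench. Origin: centre of its foot. May be absent
- neck2: guitar neck block: solid dark wood block 40 mm thick (own x), 66 mm wide (own y), 95 mm tall (own z), about 165 g, two small bolt holes through its flat faces; it stands on end on the bench. Origin: centre of its foot. May be absent
- clamp1: black nylon spring clamp lying on its side, 86 mm long (jaws to +x, the two handles spread to -x, 50 mm apart at their ends), 20 mm tall, about 45 g; at its middle a flat-sided pivot 28 mm wide (own y) and 26 mm long (own x), the place to grip. Origin: underside, below the pivot's middle; own z is up as it lies. May be absent
- clamp2: black nylon spring clamp lying on its side, 86 mm long (jaws to +x, the two handles spread to -x, 50 mm apart at their ends), 20 mm tall, about 45 g; at its middle a flat-sided pivot 28 mm wide (own y) and 26 mm long (own x), the place to grip. Origin: underside, below the pivot's middle; own z is up as it lies. May be absent
- clamp3: black nylon spring clamp lying on its side, 86 mm long (jaws to +x, the two handles spread to -x, 50 mm apart at their ends), 20 mm tall, about 45 g; at its middle a flat-sided pivot 28 mm wide (own y) and 26 mm long (own x), the place to grip. Origin: underside, below the pivot's middle; own z is up as it lies. May be absent
- caul1: clamping caul: small maple bar 70 mm long (own x), 30 mm wide (own y), 24 mm tall with a cork top face, about 40 g. Origin: centre of its underside. May be absent
- caul2: clamping caul: small maple bar 70 mm long (own x), 30 mm wide (own y), 24 mm tall with a cork top face, about 40 g. Origin: centre of its underside. May be absent
- caul3: clamping caul: small maple bar 70 mm long (own x), 30 mm wide (own y), 24 mm tall with a cork top face, about 40 g. Origin: centre of its underside. May be absent
- glue: white glue bottle, 56 mm across, 150 mm tall, standing at the far side; leave alone. Origin: centre of its underside
- plane: steel block plane, 150 mm long (own x), 45 mm wide, about 55 mm tall, at the far side; leave alone. Origin: centre of its underside
- brush: flat glue brush, 180 mm long (own x), lying at the far side; leave alone. Origin: underside, middle of its length

How it is judged (in metres and radians):
At the end, for the whole second after the job is handed in: Tail blocks in narrow, neck blocks in wide grooves: foot within 4 mm of the floor, 5 mm of the centre line, 21 mm of the middle lengthwise, square within 0.1 rad, upright within 0.07 rad. Clamps in the grey bin, cauls in the plywood box, origin inside the walls and under 45 mm high. All at rest (((x of tail1 in the frame of groove_narrow_a between -0.005 and 0.005 m and y of tail1 in the frame of groove_narrow_a between -0.021 and 0.021 m and z of tail1 in the frame of groove_narrow_a between -0.004 and 0.004 m and angle between the x axis of tail1 and the x axis of groove_narrow_a, either way round below 0.1 rad) or (x of tail1 in the frame of groove_narrow_b between -0.005 and 0.005 m and y of tail1 in the frame of groove_narrow_b between -0.021 and 0.021 m and z of tail1 in the frame of groove_narrow_b between -0.004 and 0.004 m and angle between the x axis of tail1 and the x axis of groove_narrow_b, either way round below 0.1 rad)) and angle between each of tail1, tail2, neck1, neck2's own z axis and vertical below 0.07 rad and linear speed of each of tail1, tail2, neck1, neck2, clamp1, clamp2, clamp3, caul1, caul2, caul3 below 0.02 m/s and ((x of tail2 in the frame of groove_narrow_a between -0.005 and 0.005 m and y of tail2 in the frame of groove_narrow_a between -0.021 and 0.021 m and z of tail2 in the frame of groove_narrow_a between -0.004 and 0.004 m and angle between the x axis of tail2 and the x axis of groove_narrow_a, either way round below 0.1 rad) or (x of tail2 in the frame of groove_narrow_b between -0.005 and 0.005 m and y of tail2 in the frame of groove_narrow_b between -0.021 and 0.021 m and z of tail2 in the frame of groove_narrow_b between -0.004 and 0.004 m and angle between the x axis of tail2 and the x axis of groove_narrow_b, either way round below 0.1 rad)) and ((x of neck1 in the frame of groove_wide_a between -0.005 and 0.005 m and y of neck1 in the frame of groove_wide_a between -0.021 and 0.021 m and z of neck1 in the frame of groove_wide_a between -0.004 and 0.004 m and angle between the x axis of neck1 and the x axis of groove_wide_a, either way round below 0.1 rad) or (x of neck1 in the frame of groove_wide_b between -0.005 and 0.005 m and y of neck1 in the frame of groove_wide_b between -0.021 and 0.021 m and z of neck1 in the frame of groove_wide_b between -0.004 and 0.004 m and angle between the x axis of neck1 and the x axis of groove_wide_b, either way round below 0.1 rad)) and ((x of neck2 in the frame of groove_wide_a between -0.005 and 0.005 m and y of neck2 in the frame of groove_wide_a between -0.021 and 0.021 m and z of neck2 in the frame of groove_wide_a between -0.004 and 0.004 m and angle between the x axis of neck2 and the x axis of groove_wide_a, either way round below 0.1 rad) or (x of neck2 in the frame of groove_wide_b between -0.005 and 0.005 m and y of neck2 in the frame of groove_wide_b between -0.021 and 0.021 m and z of neck2 in the frame of groove_wide_b between -0.004 and 0.004 m and angle between the x axis of neck2 and the x axis of groove_wide_b, either way round below 0.1 rad)) and x of clamp1 in the frame of clamp_bin between -0.075 and 0.075 m and y of clamp1 in the frame of clamp_bin between -0.065 and 0.065 m and z of clamp1 in the frame of clamp_bin between 0 and 0.045 m and x of clamp2 in the frame of clamp_bin between -0.075 and 0.075 m and y of clamp2 in the frame of clamp_bin between -0.065 and 0.065 m and z of clamp2 in the frame of clamp_bin between 0 and 0.045 m and x of clamp3 in the frame of clamp_bin between -0.075 and 0.075 m and y of clamp3 in the frame of clamp_bin between -0.065 and 0.065 m and z of clamp3 in the frame of clamp_bin between 0 and 0.045 m and x of caul1 in the frame of caul_box between -0.075 and 0.075 m and y of caul1 in the frame of caul_box between -0.065 and 0.065 m and z of caul1 in the frame of caul_box between 0 and 0.045 m and x of caul2 in the frame of caul_box between -0.075 and 0.075 m and y of caul2 in the frame of caul_box between -0.065 and 0.065 m and z of caul2 in the frame of caul_box between 0 and 0.045 m and x of caul3 in the frame of caul_box between -0.075 and 0.075 m and y of caul3 in the frame of caul_box between -0.065 and 0.065 m and z of caul3 in the frame of caul_box between 0 and 0.045 m); the robot touches nothing.
It fails at once if the glue bottle, block plane or brush is moved by more than 30 mm (distance of any of glue, plane, brush from where it was at the start of the episode above 0.03 m).
Of tail1, tail2, neck1, neck2 only 3 to 4 are there at a start; the rules pass over those that are not, and their reading is None.
Of clamp1, clamp2, clamp3, caul1, caul2, caul3 only 5 to 6 are there at a start; the rules pass over those that are not, and their reading is None.
At some moment in a run one of clamp1, clamp2, clamp3, caul1, caul2, caul3 may be knocked a few centimetres aside while the robot is not near it.
It also fails if it takes over 210 s, if anything falls off the work surface, if the arm or the gripper's body presses on something with over 40 N, if the wrist force passes 120 N, or if a joint passes its speed limit or range.

### The arm

A 6-joint arm with a two-finger parallel gripper is mounted at the origin on the work surface. World frame = base frame: x ahead of the robot, y to its left, z up, the work surface at z = 0. Lengths are in mm, angles in rad, forces in N, time in s.
With the tool pointing down it reaches from about 325 to 900 mm from the base axis. Payload 6.1 kg.
Tool frame: the origin (TCP) lies between the finger pads; the fingertips stand 25 mm ahead of it and the grasp point (between the pads) lies 6 mm ahead of it (bot.finger_overhang is the distance from the TCP to the fingertips, in mm); z points along the fingers, y is the direction in which the jaws open and shut (so a half turn about z gives the same grasp; the last joint's range is limited). The gripper opens to 85 mm and grips with 20 to 120 N. Pads are 22 mm wide; open, the fingers measure 114 mm over their backs; the gripper's body (76 mm by 85 mm) begins 54 mm behind the grasp point. The pads swing forward as they close: fully open they stand 13 mm farther back than shut.
Start: joints at [-1.261, 0.22, 1.526, -0, 1.395, -0.126], TCP at [263.827, -566.579, 256.3] pointing down, gripper open.
Joint ranges: [-2.98, 2.98], [-0.91, 2.08], [0.09, 2.57], [-1.24, 4.39], [0.2, 2.65], [-2.68, 2.68]. Speed limits (rad/s): [2.57, 2.57, 3.01, 3.14, 3.14, 3.14].

### API

Orientations are given as a rotation vector (axis times angle).
In Python, from rig import bot gives the robot as it stands. The module is installed in compiled form; this text tells all that it offers.
- The arm moves only by the shell command python3 -m creep 'ROWS'. ROWS is JSON, a list of rows, each a list of 7 numbers: the turn, a rotation vector about the tool's x, y, z in degrees, then the shift along the tool's x, y, z in m, then the finger opening in m, from 0 to 0.0854. A call has 1 to 20 rows; each row is the pose to reach, as a shift and turn from the pose commanded when the call began, along the tool's axes at that moment; what a row does not reach only later rows make up. A row lasts 1/10 s, in which the tool goes at most 50 mm and 8.59 degrees, less where a joint would pass 70% of its speed; a pose out of reach is approached as far as the arm can. A call with a gripper value outside its range is refused whole. The fingers move at their own pace and stop on an object; the grip force is fixed at half the most. Time passes only in rows, so rows that repeat a pose let the fingers close. It gives the time, the measured TCP pose, the force and the opening at its end, in the units of the state.
- bot.get_obs(): the state, without advancing time (a new reading comes with each control period).
- bot.capture(name): name is "scene" or "top" or "wrist"; returns a dict with "frame" (420x560x3 uint8, red, green, blue), "range_z" (420x560 float32, mm along the optical axis (not along the pixel's ray), 0 where there is no reading), "fx", "fy", "cx", "cy" (pixels), "k1" (the pictures are not rectified: a ray, as slopes to the right and down, at radius r is drawn at 1 + k1 r^2 times it, then the intrinsics apply), "world_from_camera" (4x4, takes a point from camera to world coordinates); the wrist camera has in their place "hand_eye" (4x4, takes a point from camera to tool coordinates, whose origin is the TCP and whose axes are the flange's). Camera axes: x right, y up, looking along -z (the intrinsics and any distortion apply to the point x, -y, -z); pixel columns grow to the right and rows downward; lengths in mm; the calibration is good to about 2 mm. A picture is of the moment at which its call begins: read the wrist's pose just before it.
- bot.hand_in(): hands the job in, once; it reports no verdict.
The state is a dict: "clock": time; "joint_positions": joint angles; "qd": joint speeds; "joint_efforts": joint torques, N m; "tool_pos": TCP position; "ee_rot": TCP orientation; "contact_force": force on the tool from outside, world axes, zero at the start; "moment": the same for the moment, N m; "width": finger opening in mm.
Only numpy, scipy, OpenCV 4.12 (cv2) and the standard library are available. Lean on these libraries where they do the work, as an engineer would, in place of code of your own. Each camera call takes 0.05 s, during which the arm holds its last target.

## Working session

There is one attempt and no reset: what is moved stays moved. The work goes in short steps, Python scripts to look and compute and a shell command to move; the robot and the scene stay as the last step left them, time stands still between calls to the robot, and variables do not carry over. Pictures are saved under pics/ and viewed, and the job is handed in when it is done.

```bash
ls; mkdir -p pics
python3 - <<'E'
from rig import bot
import cv2,numpy as np
print(bot.get_obs()); print(bot.finger_overhang)
for n in ["scene","top","wrist"]:
    c=bot.capture(n); cv2.imwrite(f"pics/{n}0.png",c["frame"][:,:,::-1]); np.savez(f"{n}0.npz",**c)
    print(n,{k:v for k,v in c.items() if k not in("frame","range_z")})
E
```

```text
pics
{'clock': 0.0, 'joint_positions': array([-1.26114501e+00,  2.21245906e-01,  1.52763238e+00,  5.08780457e-06,
        1.39469417e+00, -1.26118630e-01]), 'qd': array([-1.04940275e-03,  3.28690300e-04,  4.93545355e-05, -5.71713611e-04,
       -9.16683714e-04,  1.46972250e-03]), 'joint_efforts': array([ 4.57918050e-04, -4.96903288e+01, -3.89393270e+01, -2.15053619e-04,
        1.11166920e-02, -2.75284145e-05]), 'tool_pos': array([ 263.63164662, -566.0542002 ,  255.17568507]), 'ee_rot': array([-3.06539042e+00, -6.78675013e-01,  2.76972733e-04]), 'contact_force': array([-0.61528267,  0.20617223,  0.10980141]), 'moment': array([-0.01500167, -0.0201759 , -0.06755703]), 'width': 85.68824905613201}
25.0
scene {'fx': 420.95777586084944, 'fy': 420.95777586084944, 'cx': 274.8265276925093, 'cy': 213.64205677604363, 'k1': -0.05600306850238205, 'world_from_camera': array([[ 6.04684294e-01, -6.63699011e-01,  4.40295954e-01,
         1.03073186e+03],
       [ 7.96400632e-01,  5.10888027e-01, -3.23634759e-01,
        -3.24942802e+02],
       [-1.01458622e-02,  5.46348832e-01,  8.37496278e-01,
    
[... 396 characters left out ...]
6086045e-02,
        -4.76403927e+00],
       [-2.16491812e-02,  1.18267398e-01,  9.92745756e-01,
         1.10528413e+03],
       [ 0.00000000e+00,  0.00000000e+00,  0.00000000e+00,
         1.00000000e+00]])}
wrist {'fx': 375.5027867163313, 'fy': 375.5027867163313, 'cx': 274.3723903024505, 'cy': 212.94567464316273, 'k1': -0.03279001892564631, 'hand_eye': array([[ 6.86221510e-04,  9.64816507e-01,  2.62923253e-01,
         6.60631853e+01],
       [ 9.99999586e-01, -8.19133877e-04,  3.95905114e-04,
        -5.35990417e-02],
       [ 5.97345133e-04,  2.62922872e-01, -9.64816670e-01,
        -1.16338373e+02],
       [ 0.00000000e+00,  0.00000000e+00,  0.00000000e+00,
         1.00000000e+00]])}
```

View pics/top0.png

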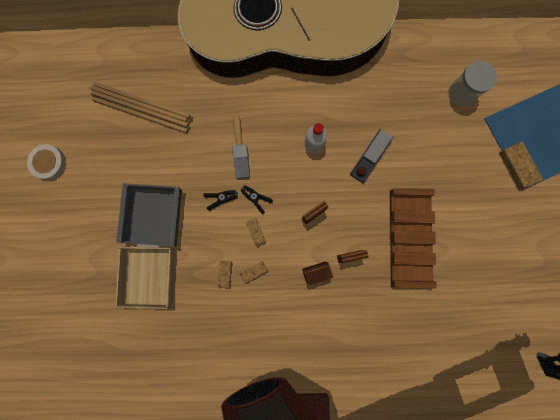

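View pics/scene0.png

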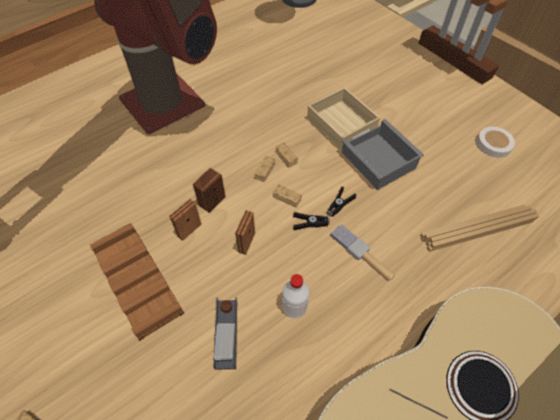

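View pics/wrist0.png

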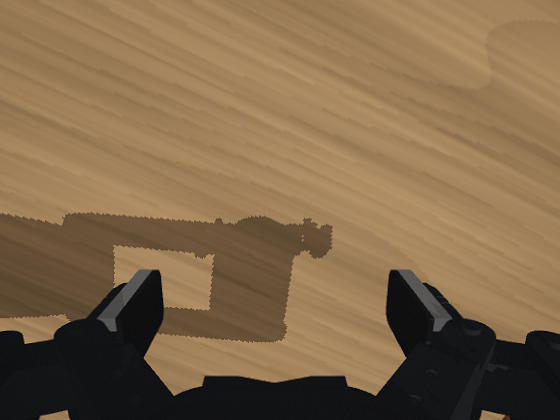

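The top view shows three blocks: tails at (316,212) and (352,257), and a neck at (317,272). It also shows two clamps at (222,198) and (257,199), three cauls at (256,232), (225,274) and (254,272), the rack at (412,240), the grey bin at (150,215) and the plywood box at (146,277). Next I'll measure these with the depth images.

```bash
cat > h.py <<'E'
import numpy as np,cv2
from scipy.spatial.transform import Rotation as R
from scipy import ndimage as nd
def cloud(c,T):
    H,W=c["range_z"].shape
    u,v=np.meshgrid(np.arange(W),np.arange(H))
    K=np.array([[c["fx"],0,c["cx"]],[0,c["fy"],c["cy"]],[0,0,1.]])
    p=cv2.undistortPoints(np.stack([u,v],-1).reshape(-1,1,2).astype(float),K,np.array([float(c["k1"]),0,0,0])).reshape(H,W,2)
    z=c["range_z"]; P=np.stack([p[...,0]*z,-p[...,1]*z,-z],-1)
    W_=P@T[:3,:3].T+T[:3,3]; W_[z<=0]=np.nan
    return W_
def rect(pts):
    (c,(w,h),a)=cv2.minAreaRect(pts.astype(np.float32))
    if w<h: w,h=h,w; a+=90
    a=(a+90)%180-90
    return np.round([c[0],c[1],w,h,a],1)
E
python3 - <<'E'
from h import *
for n in ["top","scene"]:
    c=np.load(n+"0.npz"); P=cloud(c,c["world_from_camera"])
    np.save(n+"P.npy",P)
    z=P[...,2]
    inb=(P[...,0]>250)&(P[...,0]<850)&(abs(P[...,1])<600)
    t=inb&(abs(z)<12)
    A=np.c_[P[t][:,:2],np.ones(t.sum())]; k=np.linalg.lstsq(A,P[t][:,2],rcond=None)[0]
    print(n,"table fit",k,"std",(P[t][:,2]-A@k).std())
    zz=z-(P[...,0]*k[0]+P[...,1]*k[1]+k[2])
    l,m=nd.label((zz>9)&inb)
    for i in range(1,m+1):
        q=l==i
        if q.sum()<25: continue
        rr,cc=np.nonzero(q); h=np.percentile(zz[q],90)
        tp=q&(zz>h-6)
        print("px",cc.mean().round(),rr.mean().round(),q.sum(),"h",h.round(1),"all",rect(P[q][:,:2]),"top",rect(P[tp][:,:2]),tp.sum())
E
```

```text
top table fit [-2.12414843e-04  1.70237970e-03  1.46043875e+00] std 2.3707869789138156
px 179.0 125.0 124 h 28.9 all [846.5 304.1  67.2  22.5  68.9] top [846.4 286.8  35.    8.8  71.6] 34
px 240.0 154.0 645 h 20.9 all [767.9 124.3 164.5  41.5   6.5] top [768.2 124.4 163.8  41.4   7.2] 556
px 316.0 138.0 520 h 149.2 all [775.7 -86.6  55.4  48.8  70.5] top [779.9 -87.3  24.8  24.6  -5.4] 89
px 372.0 155.0 891 h 49.3 all [ 739.4 -244.7  152.6   45.2  -35.5] top [ 773.  -268.9   47.1   37.6  -34.9] 178
px 144.0 244.0 2527 h 55.6 all [502.2 375.7 330.1 158.2  -5.4] top [502.6 374.5 330.5 156.9  -4.7] 1203
px 255.0 197.0 270 h 21.8 all [629.9  84.6  90.2  46.9  53.3] top [630.   84.5  90.2  46.6  53.3] 230
px 412.0 238.0 4189 h 41.4 all [ 506.9 -342.2  265.2  112.4   -3. ] top [ 506.8 -342.5  265.2  111.8   -3. ] 2034
px 220.0 197.0 282 h 21.1 all [632.2 177.6  91.2  47.8 -75.5] top [625.1 179.1  92.5  46.6 -85.5] 241
px 315.0 212.0 252 h 96.8 all [579.1 -77.5  66.2  20.3 -56.8] top [579.3 -77.4  66.2  19.9 -56.8] 204
px 255.0 231.0 292 h 26.4 all [534.7  83.2  70.1  30.2  23.1] top [534.8
[... 1418 characters left out ...]
 -82.1  68.9  21.7 -56.4] top [579.  -81.6  67.6  21.7 -56.7] 236
px 310.0 220.0 368 h 20.7 all [631.7  80.4  90.3  49.6  51.4] top [633.8  76.3  92.   47.5  44.2] 299
px 135.0 280.0 5326 h 40.8 all [ 509.  -346.3  267.8  111.7   -2.7] top [ 508.3 -346.6  266.3  110.2   -2.4] 2750
px 357.0 247.0 840 h 20.5 all [768.5 119.2 164.   41.8   5.1] top [768.5 119.3 163.9  41.6   4.7] 736
px 430.0 233.0 120 h 28.4 all [845.6 296.5  62.8  24.4  70.2] top [847.3 280.8  33.   11.3  65.8] 43
px 295.0 296.0 937 h 148.8 all [783.3 -94.7  55.5  51.2  47. ] top [780.4 -92.6  24.7  23.6 -37.6] 140
px 225.0 335.0 1500 h 50.1 all [ 740.5 -247.7  150.9   45.8  -35.6] top [ 776.2 -272.8   43.6   38.3  -38.7] 326
```

Measured sizes match the descriptions: blocks 66 × 20 and 66 × 40 mm and about 96 mm tall, cauls 70 × 30, rack 265 × 112. The scene camera sits about 4 mm off the top camera in y, so I'll refine with the wrist camera. First I'll write a planner that prints the numbers for each move.

```bash
cat >> h.py <<'E'
def T_of(o):
    T=np.eye(4);T[:3,:3]=R.from_rotvec(o["ee_rot"]).as_matrix();T[:3,3]=o["tool_pos"];return T
def down(phi):
    p=np.radians(phi); x=[np.cos(p),np.sin(p),0]; y=[np.sin(p),-np.cos(p),0]
    return np.array([x,y,[0,0,-1]]).T
def plan(x,y,z,phi,o=None):
    "z = TCP height; prints turn deg and shift m in tool axes from present measured pose"
    from rig import bot
    o=o or bot.get_obs(); T=T_of(o)
    d=T[:3,:3].T@(np.array([x,y,z])-T[:3,3])/1000
    r=np.degrees(R.from_matrix(T[:3,:3].T@down(phi)).as_rotvec())
    print("turn",r.round(2),"shift",d.round(4),"rows~",int(np.ceil(max(np.linalg.norm(d)/.05,np.linalg.norm(r)/8.59))))
def wcap(name):
    from rig import bot
    o=bot.get_obs();c=bot.capture("wrist"); cv2.imwrite(f"pics/{name}.png",c["frame"][:,:,::-1])
    P=cloud(c,T_of(o)@c["hand_eye"]); return o,c,P
def blobs(P,box,h0=9,zoff=0,minpx=60,band=6):
    z=P[...,2]-zoff
    inb=(P[...,0]>box[0])&(P[...,0]<box[1])&(P[...,1]>box[2])&(P[...,1]<box[3])
    l,m=nd.label((z>h0)&inb)
    for i in range(1,m+1):
        q=l==i
        if q.sum()<minpx: continue
        rr,cc=np.nonzero(q); h=np.percentile(z[q],90); tp=q&(z>h-band)
        print("px",int(cc.mean()),int(rr.mean()),q.sum(),"h",h.round(1),"top",rect(P[tp][:,:2]),"all",rect(P[q][:,:2]))
def st():
    from rig import bot
    o=bot.get_obs();R0=R.from_rotvec(o["ee_rot"]).as_matrix()
    print("t",round(o["clock"],2),"pos",o["tool_pos"].round(1),"phi",np.degrees(np.arctan2(R0[1,0],R0[0,0])).round(2),"tilt",np.degrees(np.arccos(-R0[2,2])).round(2),"w",round(o["width"],1),"F",o["contact_force"].round(1))
E
python3 - <<'E'
from h import *
st(); plan(480,-240,300,87)
E
```

```text
t 0.15 pos [ 263.7 -566.2  255.4] phi 24.97 tilt 0.09 w 85.5 F [-0.1  0.6 -0.7]
turn [-7.000e-02 -6.000e-02 -6.203e+01] shift [ 0.3338 -0.2044 -0.0442] rows~ 8
```

```bash
python3 -m creep '[[0,0,-62,0.334,-0.204,-0.044,0.085],[0,0,-62,0.334,-0.204,-0.044,0.085],[0,0,-62,0.334,-0.204,-0.044,0.085],[0,0,-62,0.334,-0.204,-0.044,0.085],[0,0,-62,0.334,-0.204,-0.044,0.085],[0,0,-62,0.334,-0.204,-0.044,0.085],[0,0,-62,0.334,-0.204,-0.044,0.085],[0,0,-62,0.334,-0.204,-0.044,0.085],[0,0,-62,0.334,-0.204,-0.044,0.085],[0,0,-62,0.334,-0.204,-0.044,0.085],[0,0,-62,0.334,-0.204,-0.044,0.085],[0,0,-62,0.334,-0.204,-0.044,0.085]]'
python3 - <<'E'
from h import *
st(); o,c,P=wcap("w1")
z=P[...,2]; q=np.abs(z)<10; print("table z",np.median(z[q]),z[q].std())
blobs(P,(300,760,-560,-20))
np.save("w1.npy",P)
E
```

```text
clock: 1.35
tool_pos: [479.7, -241.8, 299.9]
ee_rot: [-2.281, -2.159, 0.001]
contact_force: [0.5, -0.6, 0.0]
width: 84.9
t 1.35 pos [ 479.7 -241.8  299.9] phi 86.84 tilt 0.05 w 84.9 F [ 0.5 -0.6  0. ]
table z -1.2034108457424963 1.2572516937897291
px 202 24 2777 h 94.6 top [426.  -96.5  40.3  31.9  15.6] all [424.9 -92.6  40.4  40.3  15.8]
px 386 13 1643 h 93.9 top [591.5 -97.8  21.2  20.1  31.2] all [584.2 -87.3  46.   21.  -56.3]
px 549 13 577 h 35.5 top [753.6 -97.9  24.9   5.2 -73.4] all [753.6 -95.8  30.    6.5 -75.8]
px 249 107 2184 h 94.8 top [ 461.6 -172.9   66.8   20.2  -79.1] all [ 461.7 -172.8   66.7   20.4  -78.9]
px 501 156 5064 h 35.9 top [ 726.6 -236.6  109.4   43.4  -35.3] all [ 724.4 -235.6  118.9   45.7  -35.5]
px 286 332 65510 h 358.8 top [ 480.3 -229.    80.5   16.3   -2.8] all [ 508.2 -310.7  264.7  177.    -2.7]
```

View pics/w1.png

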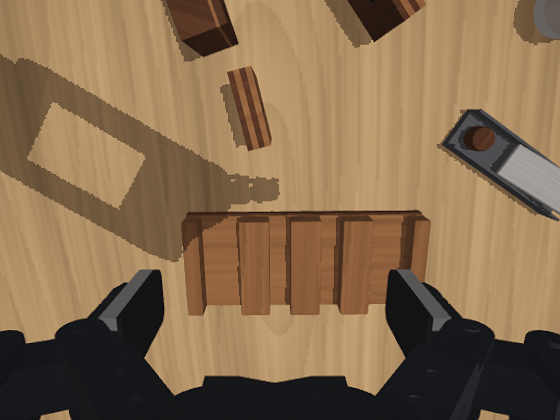

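The wrist view shows the rack at about (186–430, 212–315) with grooves ordered wide, narrow, narrow, wide along +x. The tail block is at (249,107). Next I'll measure the grooves.

```bash
cat >> h.py <<'E'
def rack(P,cx=508,cy=-343):
    m=(abs(P[...,0]-cx)<150)&(abs(P[...,1]-cy)<75)&(P[...,2]>33)&(P[...,2]<46)
    r=rect(P[m][:,:2]); print("rack rect",r,"z",np.median(P[m][:,2]).round(1))
    a=np.radians(r[4]); d=P[m][:,:2]-r[:2]; s=d@[np.cos(a),np.sin(a)]; t=d@[-np.sin(a),np.cos(a)]
    k=abs(t)<45
    h,e=np.histogram(s[k],bins=np.arange(-136,137,1.))
    on=h>h.max()*0.4; idx=np.nonzero(np.diff(on.astype(int)))[0]
    print("edges along",e[idx+1],"t range",np.percentile(t,[1,99]).round(1))
E
python3 - <<'E'
from h import *
P=np.load("w1.npy");rack(P)
P=np.load("topP.npy");rack(P)
P=np.load("sceneP.npy");rack(P)
E
```

```text
rack rect [ 506.7 -343.3  264.7  111.3   -2.6] z 38.6
edges along [-131. -114.  -71.  -39.  -16.  -13.  -12.   17.   40.   71.  114.  115.
  128.  129.] t range [-53.2  55. ]
rack rect [ 506.8 -342.5  265.2  111.8   -3. ] z 40.6
edges along [-132. -114.  -72.  -40.  -16.   17.   40.   44.   45.   47.   48.   72.
  115.  120.  121.  125.  126.  128.  129.  131.  132.  133.] t range [-52.9  54.2]
rack rect [ 508.3 -346.6  266.3  110.2   -2.4] z 39.4
edges along [-130. -129. -128. -127. -117. -114.  -69.  -68.  -65.  -64.  -62.  -61.
  -60.  -59.  -50.  -49.  -44.  -43.  -42.  -39.   -8.   -7.   -4.   -3.
   -2.   -1.    1.    3.    4.    5.    8.   10.   13.   16.   41.   43.
   44.   45.   46.   48.   49.   52.   54.   56.   57.   59.   60.   63.
   65.   66.   67.   72.  117.  119.  120.  124.  125.  127.  128.  132.] t range [-53.6  53.8]
```

Run:
```python
from h import *
# refine rack yaw: maximise edge sharpness over yaw
for f in ["w1.npy","topP.npy"]:
    P=np.load(f)
    m=(abs(P[...,0]-507)<140)&(abs(P[...,1]+343)<60)&(P[...,2]>33)&(P[...,2]<46)
    X=P[m][:,:2]-[506.7,-343]
    best=[]
    for a in np.arange(-5,0,.1):
        t=np.radians(a); s=X@[np.cos(t),np.sin(t)]; k=abs(s)<118
        h,_=np.histogram(s[k],bins=np.arange(-118,119,1.)); best.append((np.sum(np.diff(h)**2.),round(a,1)))
    print(f,sorted(best)[::-1][:5])
P=np.load("w1.npy")
st(); plan(461.7,-172.8,200,101)
```

```text
w1.npy [(np.float64(87158.0), np.float64(-2.6)), (np.float64(81692.0), np.float64(-2.7)), (np.float64(81047.0), np.float64(-2.8)), (np.float64(80699.0), np.float64(-2.9)), (np.float64(78319.0), np.float64(-2.5))]
topP.npy [(np.float64(109790.0), np.float64(-1.5)), (np.float64(108471.0), np.float64(-1.6)), (np.float64(102782.0), np.float64(-1.4)), (np.float64(102452.0), np.float64(-1.7)), (np.float64(91312.0), np.float64(-1.3))]
t 1.4 pos [ 479.7 -241.8  299.9] phi 86.84 tilt 0.04 w 84.8 F [0.1 0.9 1.3]
turn [ -0.04  -0.02 -14.16] shift [ 0.0679 -0.0217  0.1   ] rows~ 3
```

```bash
python3 -m creep '[[0,0,-14.2,0.068,-0.0217,0.1,0.05],[0,0,-14.2,0.068,-0.0217,0.1,0.05],[0,0,-14.2,0.068,-0.0217,0.1,0.05],[0,0,-14.2,0.068,-0.0217,0.1,0.05],[0,0,-14.2,0.068,-0.0217,0.1,0.05],[0,0,-14.2,0.068,-0.0217,0.1,0.05]]'
python3 - <<'E'
from h import *
st(); o,c,P=wcap("w2"); blobs(P,(400,520,-230,-130)); plan(461.7,-172.8,78,101)
E
```

```text
clock: 2.0
tool_pos: [463.6, -173.4, 202.4]
ee_rot: [1.994, 2.423, 0.001]
contact_force: [-0.2, 0.4, -0.4]
width: 50.0
t 2.0 pos [ 463.6 -173.4  202.4] phi 101.08 tilt 0.21 w 50.0 F [-0.2  0.4 -0.4]
px 271 209 3674 h 94.4 top [ 461.8 -172.4   66.5   20.   -79.3] all [ 461.8 -172.4   66.6   20.   -79.2]
px 275 364 48325 h 261.5 top [ 462.  -160.7  114.1   17.    10.9] all [ 461.7 -169.4  121.9   33.9   11.2]
turn [0.16 0.15 0.08] shift [ 0.0013 -0.0022  0.1244] rows~ 3
```

View pics/w2.png

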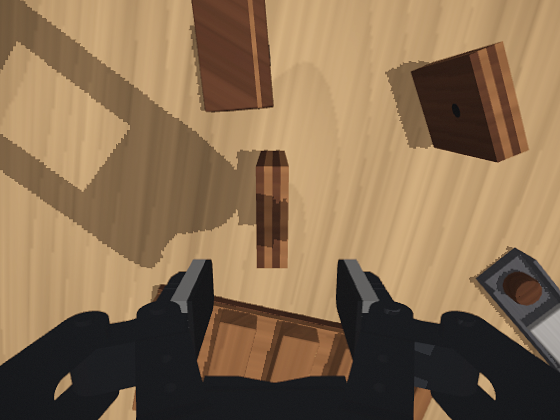

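The block is at (271,209), centred between the fingers (about 210 to 338), and its angle agrees. I'll descend and grip it.

```bash
python3 -m creep '[[0,0,0,0.001,-0.002,0.05,0.05],[0,0,0,0.001,-0.002,0.09,0.05],[0,0,0,0.001,-0.002,0.1245,0.05],[0,0,0,0.001,-0.002,0.1245,0.05],[0,0,0,0.001,-0.002,0.1245,0.05],[0,0,0,0.001,-0.002,0.1245,0.01],[0,0,0,0.001,-0.002,0.1245,0.01],[0,0,0,0.001,-0.002,0.1245,0.01],[0,0,0,0.001,-0.002,0.1245,0.01],[0,0,0,0.001,-0.002,0.1245,0.01],[0,0,0,0.001,-0.002,0.1245,0.01],[0,0,0,0.001,-0.002,0.1245,0.01]]'
python3 - <<'E'
from h import *
st()
E
```

```text
clock: 3.25
tool_pos: [462.1, -172.2, 78.5]
ee_rot: [1.991, 2.423, 0.001]
contact_force: [-1.2, -1.1, 7.0]
width: 19.4
t 3.25 pos [ 462.1 -172.2   78.5] phi 101.18 tilt 0.28 w 19.4 F [-1.2 -1.1  7. ]
```

```bash
python3 -m creep '[[0,0,0,0,0,-0.03,0.01],[0,0,0,0,0,-0.07,0.01],[0,0,0,0,0,-0.08,0.01],[0,0,0,0,0,-0.08,0.01]]'
python3 - <<'E'
from h import *
st(); plan(479,-341.9,160,87.4)
E
```

```text
clock: 3.65
tool_pos: [462.1, -171.9, 158.9]
ee_rot: [1.991, 2.422, 0.002]
contact_force: [-0.5, 1.0, -0.9]
width: 19.2
t 3.65 pos [ 462.1 -171.9  158.9] phi 101.18 tilt 0.36 w 19.2 F [-0.5  1.  -0.9]
turn [ 0.3   0.2  13.78] shift [-0.17   -0.0163 -0.0005] rows~ 4
```

```bash
python3 -m creep '[[0.3,0.2,13.8,-0.17,-0.0163,-0.001,0.01],[0.3,0.2,13.8,-0.17,-0.0163,-0.001,0.01],[0.3,0.2,13.8,-0.17,-0.0163,-0.001,0.01],[0.3,0.2,13.8,-0.17,-0.0163,-0.001,0.01],[0.3,0.2,13.8,-0.17,-0.0163,-0.001,0.01],[0.3,0.2,13.8,-0.17,-0.0163,-0.001,0.01],[0.3,0.2,13.8,-0.17,-0.0163,-0.001,0.01],[0.3,0.2,13.8,-0.17,-0.0163,-0.001,0.01]]'
python3 - <<'E'
from h import *
st(); o,c,P=wcap("w3"); plan(479,-341.9,120,87.4)
m=(abs(P[...,0]-479)<40)&(abs(P[...,1]+342)<70)&(P[...,2]>33)&(P[...,2]<46)
rack(P)
E
```

```text
clock: 4.45
tool_pos: [477.1, -339.5, 156.3]
ee_rot: [-2.265, -2.167, 0.003]
contact_force: [0.1, -0.3, -1.0]
width: 19.4
t 4.45 pos [ 477.1 -339.5  156.3] phi 87.45 tilt 0.42 w 19.4 F [ 0.1 -0.3 -1. ]
turn [-0.34 -0.19  0.05] shift [-0.0023  0.0021  0.0365] rows~ 1
rack rect [ 507.3 -343.6  264.2  110.2   -2.7] z 38.6
edges along [-126. -125. -119. -118. -117. -114.   39.   41.   47.   48.   55.   56.
   58.   59.   66.   67.   68.   69.  113.  116.  118.  119.] t range [-52.2  54.2]
```

View pics/w3.png

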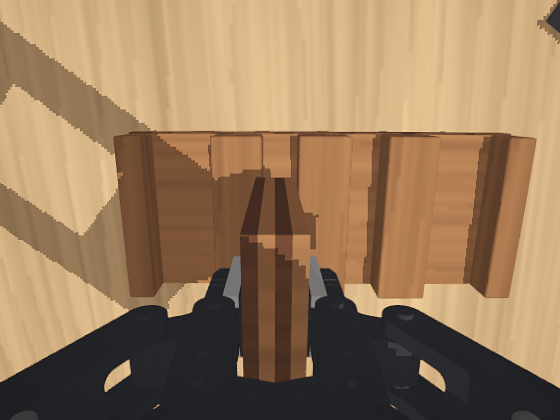

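The tail is held over narrow groove a, the gap at columns 263–298 near row 165. The arm is about 2 mm short of the target, so I'll correct and re-measure the groove from here.

```bash
python3 -m creep '[[-0.3,-0.2,0,-0.0023,0.002,0.01,0.01],[-0.3,-0.2,0,-0.0023,0.002,0.02,0.01],[-0.3,-0.2,0,-0.0023,0.002,0.025,0.01],[-0.3,-0.2,0,-0.0023,0.002,0.025,0.01],[-0.3,-0.2,0,-0.0023,0.002,0.025,0.01]]'
cat >> h.py <<'E'
def gro(P,T0,T1,c=(506.7,-343.2),yaw=-2.6):
    a=np.radians(yaw); d=P[...,:2]-np.array(c); s=d@[np.cos(a),np.sin(a)]; t=d@[-np.sin(a),np.cos(a)]
    k=(t>T0)&(t<T1)&(abs(s)<125)
    for z0,z1,n in [(33,46,"land"),(8,24,"floor")]:
        q=k&(P[...,2]>z0)&(P[...,2]<z1)
        h,e=np.histogram(s[q],bins=np.arange(-125,126,1.)); on=h>max(2,h.max()*0.3)
        i=np.nonzero(np.diff(on.astype(int)))[0]; print(n,e[i+1])
E
python3 - <<'E'
from h import *
st(); o,c,P=wcap("w4"); gro(P,20,53); gro(P,35,53); plan(479,-341.9,120,87.4)
E
```

```text
clock: 5.0
tool_pos: [478.8, -343.1, 131.4]
ee_rot: [-2.272, -2.17, 0.001]
contact_force: [0.5, -0.2, -0.8]
width: 19.2
t 5.0 pos [ 478.8 -343.1  131.4] phi 87.37 tilt 0.05 w 19.2 F [ 0.5 -0.2 -0.8]
land [-113.  -71.  -39.  -16.   17.   39.   71.  114.]
floor [-114. -113. -112. -111. -108. -107. -104. -103. -101. -100.  -96.  -95.
  -94.  -92.  -91.  -90.  -88.  -87.  -83.  -82.  -80.  -79.  -78.  -77.
  -38.  -37.  -35.  -34.  -33.  -32.  -30.  -29.  -28.  -26.  -25.  -24.
  -22.  -21.   24.   25.   28.   29.   30.   31.   33.   34.   38.   41.
   86.   88.   91.   92.   94.   95.   98.   99.  107.  108.  114.  116.]
land [-113.  -70.  -39.  -16.   16.   39.   63.   64.   71.  114.]
floor [-114. -113. -109. -108. -104. -103. -101. -100.  -96.  -95.  -93.  -92.
  -85.  -84.  -83.  -82.  -77.  -76.  -39.  -37.  -36.  -34.  -33.  -32.
  -30.  -29.  -28.  -26.  -25.  -24.  -22.  -21.  -20.  -18.  -17.  -16.
   24.   25.   28.   29.   30.   31.   32.   33.   39.   40.   91.   92.
   98.   99.  104.  105.  107.  108.  113.  116.]
turn [-0.02  0.04 -0.03] shift [ 0.0014 -0.0001  0.0118] rows~ 1
```

View pics/w4.png

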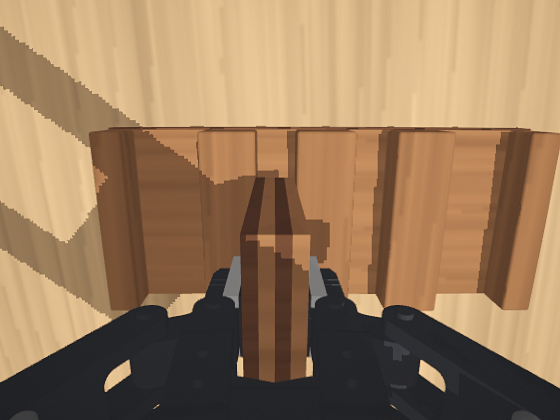

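```bash
python3 -m creep '[[0,0,0,0.001,0.0004,0.008,0.01],[0,0,0,0.001,0.0004,0.013,0.01],[0,0,0,0.001,0.0004,0.018,0.01],[0,0,0,0.001,0.0004,0.021,0.01],[0,0,0,0.001,0.0004,0.021,0.01]]'
python3 - <<'E'
from h import *
st(); plan(479.2,-341.9,95,87.4)
E
```

```text
clock: 5.55
tool_pos: [479.0, -341.9, 109.9]
ee_rot: [-2.271, -2.169, 0.001]
contact_force: [0.0, 0.3, -1.4]
width: 19.3
t 5.55 pos [ 479.  -341.9  109.9] phi 87.37 tilt 0.08 w 19.3 F [ 0.   0.3 -1.4]
turn [-0.08 -0.01 -0.03] shift [0.     0.0002 0.0149] rows~ 1
```

Force is zero with the foot about 8 mm into the groove, so I'll continue down.

```bash
python3 -m creep '[[0,0,0,0,0.0002,0.005,0.01],[0,0,0,0,0.0002,0.009,0.01],[0,0,0,0,0.0002,0.012,0.01],[0,0,0,0,0.0002,0.014,0.01],[0,0,0,0,0.0002,0.015,0.01],[0,0,0,0,0.0002,0.015,0.01]]'
python3 - <<'E'
from h import *
st()
E
```

```text
clock: 6.15
tool_pos: [479.5, -342.2, 95.6]
ee_rot: [-2.272, -2.17, 0.001]
contact_force: [-0.3, -0.3, -0.5]
width: 19.4
t 6.15 pos [ 479.5 -342.2   95.6] phi 87.37 tilt 0.04 w 19.4 F [-0.3 -0.3 -0.5]
```

```bash
python3 -m creep '[[0,0,0,0,0,0.001,0.01],[0,0,0,0,0,0.0015,0.01],[0,0,0,0,0,0.0015,0.01]]'; python3 -m creep '[[0,0,0,0,0,0,0.035],[0,0,0,0,0,0,0.035],[0,0,0,0,0,0,0.035],[0,0,0,0,0,-0.04,0.035],[0,0,0,0,0,-0.08,0.035],[0,0,0,0,0,-0.11,0.05],[0,0,0,0,0,-0.11,0.05]]'
python3 - <<'E'
from h import *
st(); o,c,P=wcap("w5"); blobs(P,(450,510,-400,-290),h0=60); blobs(P,(390,450,-140,-30)); plan(421.4,-79,200,105.9)
from rig import bot
E
```

```text
clock: 6.45
tool_pos: [479.7, -342.4, 94.6]
ee_rot: [2.271, 2.17, -0.001]
contact_force: [-1.7, 0.3, 1.5]
width: 19.2
clock: 7.15
tool_pos: [482.1, -344.5, 210.5]
ee_rot: [2.264, 2.163, -0.0]
contact_force: [0.5, -0.9, 0.4]
width: 50.0
t 7.15 pos [ 482.1 -344.5  210.5] phi 87.37 tilt 0.6 w 50.0 F [ 0.5 -0.9  0.4]
px 268 213 3829 h 110.5 top [ 479.3 -342.7   66.9   20.1   87.3] all [ 479.3 -342.7   66.9   20.1   87.3]
px 267 366 22089 h 273.4 top [ 482.3 -328.6   52.2   11.1   -2.7] all [ 479.8 -339.3   60.3   32.6   -2.7]
turn [  0.2    0.3  -18.53] shift [ 0.2615 -0.0717  0.006 ] rows~ 6
```

View pics/w5.png

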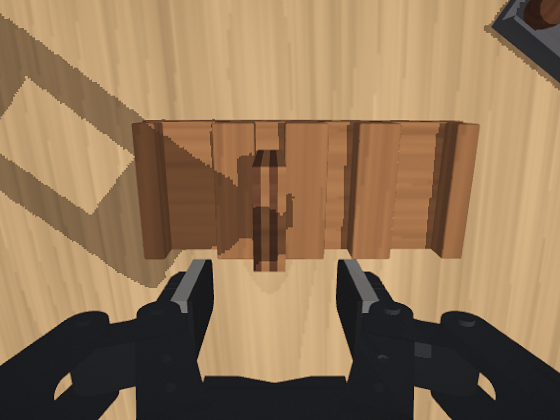

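The tail stands in narrow groove a: top at 110.5 mm, rotated 87.3°, centred on the groove. Next is the neck block.

```bash
python3 -m creep '[[0,0,-18.5,0.2615,-0.0717,0.006,0.07],[0,0,-18.5,0.2615,-0.0717,0.006,0.07],[0,0,-18.5,0.2615,-0.0717,0.006,0.07],[0,0,-18.5,0.2615,-0.0717,0.006,0.07],[0,0,-18.5,0.2615,-0.0717,0.006,0.07],[0,0,-18.5,0.2615,-0.0717,0.006,0.07],[0,0,-18.5,0.2615,-0.0717,0.006,0.07],[0,0,-18.5,0.2615,-0.0717,0.006,0.07],[0,0,-18.5,0.2615,-0.0717,0.006,0.07],[0,0,-18.5,0.2615,-0.0717,0.006,0.07]]'
python3 - <<'E'
from h import *
st(); o,c,P=wcap("w6"); blobs(P,(380,465,-140,-30)); plan(421.4,-79,78,105.9)
blobs(P,(520,640,-140,-10))
E
```

```text
clock: 8.2
tool_pos: [420.2, -78.8, 197.9]
ee_rot: [-1.895, -2.505, 0.002]
contact_force: [-0.4, -0.5, 0.4]
width: 70.3
t 8.2 pos [420.2 -78.8 197.9] phi 105.78 tilt 0.06 w 70.3 F [-0.4 -0.5  0.4]
px 276 214 7556 h 94.4 top [421.4 -79.1  66.3  40.1 -74.1] all [421.4 -79.   66.5  40.1 -74.1]
px 288 365 26974 h 260.7 top [415.9 -64.1  62.9  10.9  15.7] all [421.  -73.9  94.4  33.   16.5]
turn [-0.06  0.02 -0.13] shift [-0.0005  0.0013  0.12  ] rows~ 3
px 483 263 7438 h 93.8 top [579.  -78.   67.3  21.6 -55. ] all [578.9 -78.   68.   22.2 -56.1]
```

View pics/w6.png

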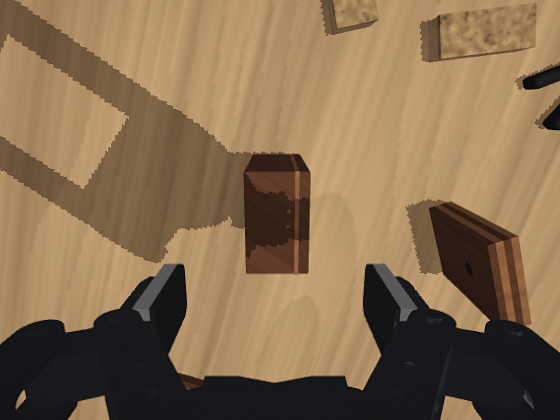

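The neck is at (276,214), centred between the fingers. I'll grip it.

```bash
python3 -m creep '[[0,0,0,-0.0005,0.0012,0.05,0.07],[0,0,0,-0.0005,0.0012,0.09,0.07],[0,0,0,-0.0005,0.0012,0.12,0.07],[0,0,0,-0.0005,0.0012,0.12,0.07],[0,0,0,-0.0005,0.0012,0.12,0.07],[0,0,0,-0.0005,0.0012,0.12,0.03],[0,0,0,-0.0005,0.0012,0.12,0.03],[0,0,0,-0.0005,0.0012,0.12,0.03],[0,0,0,-0.0005,0.0012,0.12,0.03],[0,0,0,-0.0005,0.0012,0.12,0.03],[0,0,0,-0.0005,0.0012,0.12,0.03],[0,0,0,-0.0005,0.0012,0.12,0.03]]'
python3 - <<'E'
from h import *
st()
E
python3 -m creep '[[0,0,0,0,0,-0.03,0.03],[0,0,0,0,0,-0.07,0.03],[0,0,0,0,0,-0.08,0.03],[0,0,0,0,0,-0.08,0.03]]'
python3 - <<'E'
from h import *
st(); plan(414.1,-339,157,87.4)
E
```

```text
clock: 9.45
tool_pos: [422.9, -78.7, 80.2]
ee_rot: [1.891, 2.504, 0.0]
contact_force: [-0.9, -0.6, 6.2]
width: 39.5
t 9.45 pos [422.9 -78.7  80.2] phi 105.87 tilt 0.23 w 39.5 F [-0.9 -0.6  6.2]
clock: 9.85
tool_pos: [422.9, -78.4, 160.5]
ee_rot: [1.89, 2.503, 0.001]
contact_force: [-0.4, -0.4, -1.0]
width: 39.1
t 9.85 pos [422.9 -78.4 160.5] phi 105.88 tilt 0.31 w 39.1 F [-0.4 -0.4 -1. ]
turn [ 0.26  0.18 18.48] shift [-0.2482 -0.0798  0.0041] rows~ 6
```

```bash
python3 -m creep '[[0,0,18.5,-0.2482,-0.0794,0.004,0.03],[0,0,18.5,-0.2482,-0.0794,0.004,0.03],[0,0,18.5,-0.2482,-0.0794,0.004,0.03],[0,0,18.5,-0.2482,-0.0794,0.004,0.03],[0,0,18.5,-0.2482,-0.0794,0.004,0.03],[0,0,18.5,-0.2482,-0.0794,0.004,0.03],[0,0,18.5,-0.2482,-0.0794,0.004,0.03],[0,0,18.5,-0.2482,-0.0794,0.004,0.03],[0,0,18.5,-0.2482,-0.0794,0.004,0.03],[0,0,18.5,-0.2482,-0.0794,0.004,0.03]]'
python3 - <<'E'
from h import *
st(); plan(414.5,-339,135,87.4)
E
```

```text
clock: 10.85
tool_pos: [413.0, -336.8, 154.0]
ee_rot: [-2.27, -2.172, 0.001]
contact_force: [-0.6, -0.5, -2.3]
width: 39.5
t 10.85 pos [ 413.  -336.8  154. ] phi 87.47 tilt 0.04 w 39.5 F [-0.6 -0.5 -2.3]
turn [-0.04  0.    0.07] shift [-0.0021  0.0016  0.019 ] rows~ 1
```

```bash
python3 -m creep '[[0,0,0,-0.0021,0.0016,0.01,0.03],[0,0,0,-0.0021,0.0016,0.019,0.03],[0,0,0,-0.0021,0.0016,0.019,0.03],[0,0,0,-0.0021,0.0016,0.019,0.03],[0,0,0,-0.0021,0.0016,0.019,0.03]]'
python3 - <<'E'
from h import *
st(); o,c,P=wcap("w7"); gro(P,35,53); plan(414.5,-339,96,87.4)
E
```

```text
clock: 11.35
tool_pos: [414.4, -340.6, 135.4]
ee_rot: [2.272, 2.17, -0.001]
contact_force: [0.3, -1.0, -1.8]
width: 39.6
t 11.35 pos [ 414.4 -340.6  135.4] phi 87.37 tilt 0.04 w 39.6 F [ 0.3 -1.  -1.8]
land [-114.  -71.  -39.  -17.   16.   39.   60.   61.   70.]
floor [-114. -113. -105. -104. -102. -101. -100.  -99.  -97.  -96.  -95.  -93.
  -92.  -91.  -90.  -89.  -87.  -86.  -85.  -84.  -82.  -81.  -77.  -76.
  -72.  -71.  -17.  -16.   39.   41.]
turn [-0.    0.06 -0.03] shift [0.0018 0.     0.0396] rows~ 1
```

View pics/w7.png

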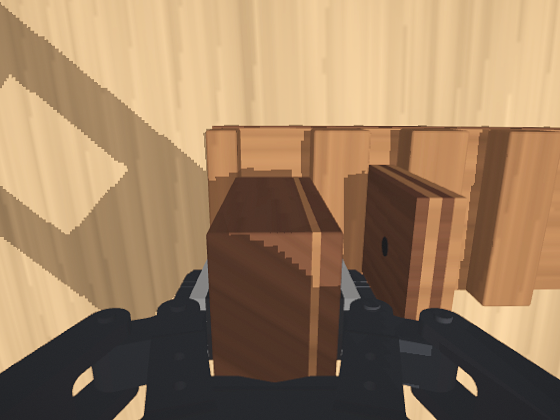

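The neck sits over the left wide groove (columns 239–310 at row 130), with edges at −114 and −71, and is aligned. I'll lower it.

```bash
python3 -m creep '[[0,0,0,0.0015,-0.0001,0.008,0.03],[0,0,0,0.0015,-0.0001,0.013,0.03],[0,0,0,0.0015,-0.0001,0.018,0.03],[0,0,0,0.0015,-0.0001,0.021,0.03],[0,0,0,0.0015,-0.0001,0.024,0.03],[0,0,0,0.0015,-0.0001,0.024,0.03]]'
python3 - <<'E'
from h import *
st(); plan(414.4,-339,96.2,87.4)
E
```

```text
clock: 12.0
tool_pos: [414.2, -338.9, 110.8]
ee_rot: [-2.272, -2.17, 0.001]
contact_force: [1.1, -0.5, -2.8]
width: 39.8
t 12.0 pos [ 414.2 -338.9  110.8] phi 87.36 tilt 0.03 w 39.8 F [ 1.1 -0.5 -2.8]
turn [-0.03  0.01 -0.04] shift [-0.0001  0.0002  0.0146] rows~ 1
```

```bash
python3 -m creep '[[0,0,0,0,0.0002,0.005,0.03],[0,0,0,0,0.0002,0.009,0.03],[0,0,0,0,0.0002,0.012,0.03],[0,0,0,0,0.0002,0.014,0.03],[0,0,0,0,0.0002,0.0155,0.03],[0,0,0,0,0.0002,0.0155,0.03]]'; python3 -m creep '[[0,0,0,0,0,0.0005,0.055],[0,0,0,0,0,0.0005,0.055],[0,0,0,0,0,0.0005,0.055],[0,0,0,0,0,-0.04,0.055],[0,0,0,0,0,-0.08,0.055],[0,0,0,0,0,-0.11,0.055],[0,0,0,0,0,-0.11,0.055],[0,0,0,0,0,-0.11,0.055]]'
python3 - <<'E'
from h import *
st(); o,c,P=wcap("w8"); blobs(P,(385,450,-400,-290),h0=60); plan(579,-78,200,123.5)
E
```

```text
clock: 12.6
tool_pos: [414.3, -339.0, 96.4]
ee_rot: [-2.271, -2.17, 0.001]
contact_force: [-1.9, 3.4, 4.8]
width: 39.7
clock: 13.4
tool_pos: [414.8, -339.4, 206.5]
ee_rot: [2.27, 2.168, -0.001]
contact_force: [-0.5, 0.2, -0.1]
width: 55.1
t 13.4 pos [ 414.8 -339.4  206.5] phi 87.37 tilt 0.13 w 55.1 F [-0.5  0.2 -0.1]
px 271 217 7785 h 110.5 top [ 413.  -339.1   66.6   40.1   87.3] all [ 413.  -339.1   66.7   40.1   87.3]
px 280 366 22798 h 269.5 top [ 415.4 -323.8   54.6   11.1   -1.9] all [ 417.  -334.6   65.4   33.    -3.2]
turn [-5.000e-02 -1.000e-02 -3.613e+01] shift [0.268  0.1527 0.0049] rows~ 7
```

The neck is seated with its top at 110.5 mm and square. Now the second tail.

```bash
python3 -m creep '[[0,0,-36.1,0.268,0.1527,0.005,0.05],[0,0,-36.1,0.268,0.1527,0.005,0.05],[0,0,-36.1,0.268,0.1527,0.005,0.05],[0,0,-36.1,0.268,0.1527,0.005,0.05],[0,0,-36.1,0.268,0.1527,0.005,0.05],[0,0,-36.1,0.268,0.1527,0.005,0.05],[0,0,-36.1,0.268,0.1527,0.005,0.05],[0,0,-36.1,0.268,0.1527,0.005,0.05],[0,0,-36.1,0.268,0.1527,0.005,0.05],[0,0,-36.1,0.268,0.1527,0.005,0.05],[0,0,-36.1,0.268,0.1527,0.005,0.05],[0,0,-36.1,0.268,0.1527,0.005,0.05]]'
python3 - <<'E'
from h import *
st(); o,c,P=wcap("w9"); blobs(P,(530,630,-130,-20)); plan(579,-78,78,123.5)
E
```

```text
clock: 14.65
tool_pos: [579.0, -79.5, 200.7]
ee_rot: [1.49, 2.765, -0.001]
contact_force: [0.3, 0.0, -0.8]
width: 50.1
t 14.65 pos [579.  -79.5 200.7] phi 123.37 tilt 0.05 w 50.1 F [ 0.3  0.  -0.8]
px 276 211 3731 h 94.4 top [579.  -78.2  66.5  19.9 -56.1] all [579.1 -78.1  66.6  20.  -56.2]
px 292 364 45463 h 260.1 top [573.9 -67.3 111.2  16.9  33.6] all [578.  -75.  121.4  34.   33.5]
turn [-0.03  0.03 -0.12] shift [0.0012 0.0007 0.1227] rows~ 3
```

View pics/w9.png

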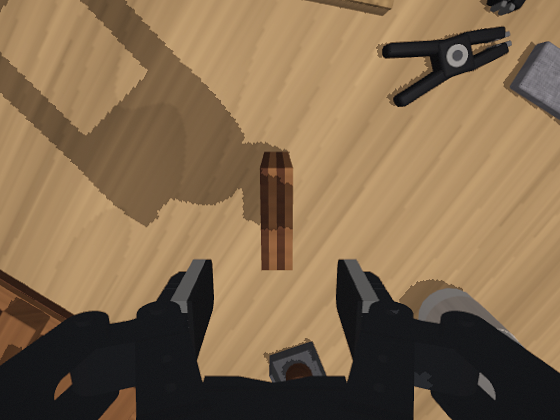

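The second tail is at (276,211), centred between the fingers. I'll grip it.

```bash
python3 -m creep '[[0,0,-0.3,0.001,0.0007,0.05,0.05],[0,0,-0.3,0.001,0.0007,0.09,0.05],[0,0,-0.3,0.001,0.0007,0.1227,0.05],[0,0,-0.3,0.001,0.0007,0.1227,0.05],[0,0,-0.3,0.001,0.0007,0.1227,0.05],[0,0,-0.3,0.001,0.0007,0.1227,0.01],[0,0,-0.3,0.001,0.0007,0.1227,0.01],[0,0,-0.3,0.001,0.0007,0.1227,0.01],[0,0,-0.3,0.001,0.0007,0.1227,0.01],[0,0,-0.3,0.001,0.0007,0.1227,0.01],[0,0,-0.3,0.001,0.0007,0.1227,0.01],[0,0,-0.3,0.001,0.0007,0.1227,0.01]]'
python3 - <<'E'
from h import *
st()
E
python3 -m creep '[[0,0,0,0,0,-0.03,0.01],[0,0,0,0,0,-0.07,0.01],[0,0,0,0,0,-0.1,0.01],[0,0,0,0,0,-0.1,0.01],[0,0,0,0,0,-0.1,0.01]]'
python3 - <<'E'
from h import *
st(); plan(535,-344.4,180,87.4)
E
```

```text
clock: 15.9
tool_pos: [581.0, -77.7, 80.5]
ee_rot: [1.478, 2.767, 0.0]
contact_force: [-0.3, -0.1, 7.0]
width: 19.2
t 15.9 pos [581.  -77.7  80.5] phi 123.77 tilt 0.24 w 19.2 F [-0.3 -0.1  7. ]
clock: 16.4
tool_pos: [579.9, -77.2, 179.2]
ee_rot: [1.479, 2.769, -0.0]
contact_force: [0.6, 1.1, -1.6]
width: 19.2
t 16.4 pos [579.9 -77.2 179.2] phi 123.77 tilt 0.14 w 19.2 F [ 0.6  1.1 -1.6]
turn [ 0.1   0.11 36.37] shift [-0.1971 -0.1859 -0.0005] rows~ 6
```

```bash
python3 -m creep '[[0,0,36.4,-0.1971,-0.1859,0,0.01],[0,0,36.4,-0.1971,-0.1859,0,0.01],[0,0,36.4,-0.1971,-0.1859,0,0.01],[0,0,36.4,-0.1971,-0.1859,0,0.01],[0,0,36.4,-0.1971,-0.1859,0,0.01],[0,0,36.4,-0.1971,-0.1859,0,0.01],[0,0,36.4,-0.1971,-0.1859,0,0.01],[0,0,36.4,-0.1971,-0.1859,0,0.01],[0,0,36.4,-0.1971,-0.1859,0,0.01],[0,0,36.4,-0.1971,-0.1859,0,0.01],[0,0,36.4,-0.1971,-0.1859,0,0.01],[0,0,36.4,-0.1971,-0.1859,0,0.01]]'
python3 - <<'E'
from h import *
st(); o,c,P=wcap("w10"); gro(P,35,53); plan(535,-344.4,135,87.4)
E
```

```text
clock: 17.6
tool_pos: [534.7, -343.4, 178.2]
ee_rot: [2.27, 2.171, -0.001]
contact_force: [0.1, -0.5, -0.7]
width: 19.6
t 17.6 pos [ 534.7 -343.4  178.2] phi 87.44 tilt 0.04 w 19.6 F [ 0.1 -0.5 -0.7]
land [-124. -123. -120. -119. -117. -116. -115. -114.  -68.  -66.  -63.  -60.
  -57.  -55.  -54.  -53.  -52.  -51.  -49.  -46.  -42.  -41.  -40.  -39.
  -14.  -13.  -12.  -10.   -8.   -7.   -6.   -5.   -4.   -3.   -2.   -1.
    0.    1.    2.    3.    7.    8.    9.   10.   11.   12.   13.   14.
   15.   17.   40.   41.   42.   43.   44.   45.   46.   47.   48.   49.
   50.   51.   52.   53.   54.   55.   56.   57.   58.   59.   60.   61.
   62.   63.   64.   65.   66.   67.   68.   69.   70.   71.  114.  116.
  119.  121.  122.  123.]
floor [-115. -113. -110. -109. -107. -106. -105. -104. -103. -102. -101. -100.
  -99.  -98.  -97.  -96.  -95.  -94.  -92.  -91.  -90.  -88.  -84.  -81.
  -40.  -36.  -33.  -32.  -30.  -28.  -26.  -25.  -21.  -20.   19.   20.
   22.   23.   24.   26.   27.   28.   30.   31.   33.   34.   36.   37.
   38.   40.   76.   77.   79.   80.   81.   82.   85.   87.   88.   89.
   91.   92.   93.   94.   95.   96.   97.   99.  100.  101.  102.  103.
  104.  105.  108.  109.  110.  112.  113.  115.]
turn [-0.01  0.04  0.03] shift [-0.0007  0.0004  0.0432] rows~ 1
```

View pics/w10.png

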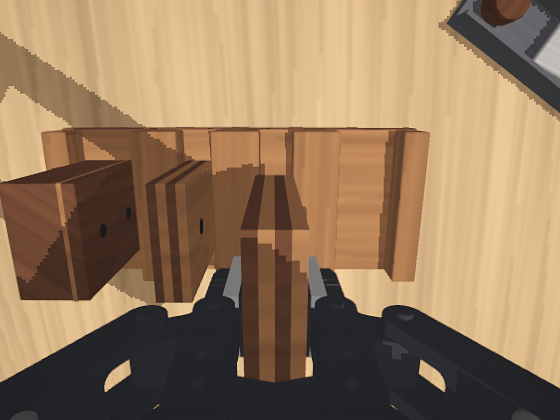

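The tail is over narrow groove b (columns 260–290 at row 130), with edges 17 to 40 as expected. I'll lower it in steps.

```bash
python3 -m creep '[[0,0,0,-0.0007,0.0004,0.02,0.01],[0,0,0,-0.0007,0.0004,0.04,0.01],[0,0,0,-0.0007,0.0004,0.047,0.01],[0,0,0,-0.0007,0.0004,0.047,0.01],[0,0,0,-0.0007,0.0004,0.047,0.01]]'
python3 - <<'E'
from h import *
st(); plan(535.1,-344.4,111,87.4)
E
```

```text
clock: 18.15
tool_pos: [535.1, -345.2, 131.8]
ee_rot: [2.271, 2.169, -0.001]
contact_force: [0.8, 0.2, -1.8]
width: 19.4
t 18.15 pos [ 535.1 -345.2  131.8] phi 87.38 tilt 0.07 w 19.4 F [ 0.8  0.2 -1.8]
turn [ 0.02  0.06 -0.02] shift [ 0.0009 -0.      0.0208] rows~ 1
```

```bash
python3 -m creep '[[0,0,0,0.0009,0,0.008,0.01],[0,0,0,0.0009,0,0.014,0.01],[0,0,0,0.0009,0,0.018,0.01],[0,0,0,0.0009,0,0.021,0.01],[0,0,0,0.0009,0,0.021,0.01]]'
python3 - <<'E'
from h import *
st(); plan(535.1,-344.4,96.5,87.4)
E
```

```text
clock: 18.65
tool_pos: [534.5, -343.9, 109.4]
ee_rot: [-2.271, -2.169, 0.001]
contact_force: [0.1, -0.6, -0.7]
width: 19.5
t 18.65 pos [ 534.5 -343.9  109.4] phi 87.37 tilt 0.07 w 19.5 F [ 0.1 -0.6 -0.7]
turn [-0.07  0.   -0.03] shift [-0.0005  0.0007  0.0129] rows~ 1
```

```bash
python3 -m creep '[[0,0,0,0,0.0005,0.005,0.01],[0,0,0,0,0.0005,0.009,0.01],[0,0,0,0,0.0005,0.012,0.01],[0,0,0,0,0.0005,0.0135,0.01],[0,0,0,0,0.0005,0.0145,0.01],[0,0,0,0,0.0005,0.0145,0.01]]'; python3 -m creep '[[0,0,0,0,0,0.0005,0.035],[0,0,0,0,0,0.0005,0.035],[0,0,0,0,0,0.0005,0.035],[0,0,0,0,0,-0.04,0.035],[0,0,0,0,0,-0.08,0.035],[0,0,0,0,0,-0.11,0.035],[0,0,0,0,0,-0.11,0.035],[0,0,0,0,0,-0.11,0.035]]'
python3 - <<'E'
from h import *
st(); o,c,P=wcap("w11"); blobs(P,(505,565,-400,-290),h0=60); 
from rig import bot
c=bot.capture("top"); cv2.imwrite("pics/top1.png",c["frame"][:,:,::-1]); P=cloud(c,c["world_from_camera"]); blobs(P,(370,720,30,250),h0=10,minpx=30)
E
```

```text
clock: 19.25
tool_pos: [535.1, -344.0, 96.6]
ee_rot: [-2.271, -2.17, 0.001]
contact_force: [-3.5, 2.8, 5.6]
width: 19.3
clock: 20.05
tool_pos: [535.7, -344.4, 206.5]
ee_rot: [2.27, 2.168, -0.001]
contact_force: [-0.2, -0.2, 0.2]
width: 34.8
t 20.05 pos [ 535.7 -344.4  206.5] phi 87.37 tilt 0.13 w 34.8 F [-0.2 -0.2  0.2]
px 273 216 3920 h 110.4 top [ 534.9 -343.2   66.6   20.    87.4] all [ 534.9 -343.2   66.7   20.    87.5]
px 273 358 23674 h 268.9 top [ 536.4 -329.4   52.5   12.7   -2.8] all [ 534.8 -339.5   60.3   33.    -2.9]
px 241 171 171 h 21.0 top [703.  117.4  39.4  32.5  89.4] all [703.8 117.9  39.   34.2 -85. ]
px 254 196 271 h 22.7 top [625.1  85.8  92.1  45.8  60.2] all [626.8  85.5  91.9  46.1  57.9]
px 220 197 287 h 22.9 top [625.5 179.   92.2  46.2 -85.3] all [633.  177.7  90.9  47.2 -75. ]
px 255 231 292 h 27.7 top [534.7  83.2  70.2  30.1  23.3] all [534.6  83.2  70.4  30.1  23.3]
px 224 273 316 h 27.7 top [421.9 169.5  70.   30.6  -4.8] all [421.9 169.3  70.2  30.8  -5.5]
px 252 271 297 h 28.0 top [425.9  91.5  69.9  29.9 -62.1] all [425.9  91.4  70.   29.9 -62.1]
```

View pics/top1.png

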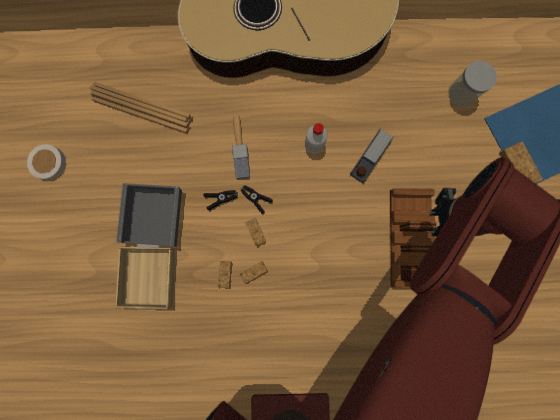

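Both tails and the neck are seated, with tops at 110.4–110.5 mm and square. The clamps and cauls are where they were: bin at (150,215), box at (146,277). Next I'll view the bins and small parts with the wrist camera.

Run:
```python
from h import *
plan(510,330,300,87)
```

```text
turn [-0.13 -0.05  0.37] shift [ 0.6718 -0.0557 -0.0954] rows~ 14
```

```bash
python3 -m creep '[[0,0,0,0.1,-0.008,-0.0954,0.07],[0,0,0,0.15,-0.01,-0.0954,0.07],[0,0,0,0.2,-0.02,-0.0954,0.07],[0,0,0,0.6718,-0.0557,-0.0954,0.07],[0,0,0,0.6718,-0.0557,-0.0954,0.07],[0,0,0,0.6718,-0.0557,-0.0954,0.07],[0,0,0,0.6718,-0.0557,-0.0954,0.07],[0,0,0,0.6718,-0.0557,-0.0954,0.07],[0,0,0,0.6718,-0.0557,-0.0954,0.07],[0,0,0,0.6718,-0.0557,-0.0954,0.07],[0,0,0,0.6718,-0.0557,-0.0954,0.07],[0,0,0,0.6718,-0.0557,-0.0954,0.07],[0,0,0,0.6718,-0.0557,-0.0954,0.07],[0,0,0,0.6718,-0.0557,-0.0954,0.07],[0,0,0,0.6718,-0.0557,-0.0954,0.07],[0,0,0,0.6718,-0.0557,-0.0954,0.07],[0,0,0,0.6718,-0.0557,-0.0954,0.07],[0,0,0,0.6718,-0.0557,-0.0954,0.07],[0,0,0,0.6718,-0.0557,-0.0954,0.07]]'
python3 - <<'E'
from h import *
st(); o,c,P=wcap("w12"); np.save("w12.npy",P); blobs(P,(350,720,20,480))
E
```

```text
clock: 22.05
tool_pos: [510.9, 328.3, 300.5]
ee_rot: [2.274, 2.168, -0.002]
contact_force: [-0.2, -0.4, 1.2]
width: 69.9
t 22.05 pos [510.9 328.3 300.5] phi 87.26 tilt 0.06 w 69.9 F [-0.2 -0.4  1.2]
px 314 131 15368 h 54.2 top [506.  373.8 323.4 156.2  -4.8] all [506.  373.8 323.4 156.2  -4.8]
px 277 363 51146 h 359.8 top [512.3 340.8 114.9  16.8  -2.7] all [522.2 205.  285.4 243.5  81.7]
```

View pics/w12.png

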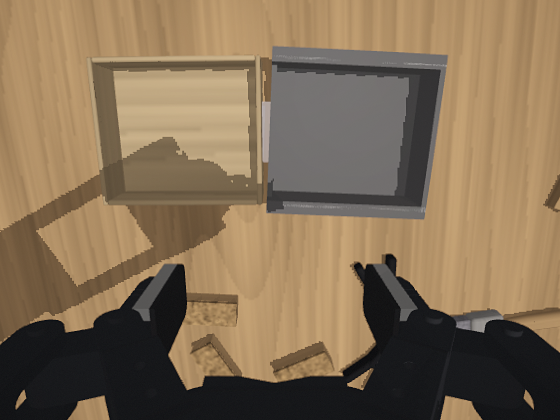

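The plywood box is at (180,130) and the grey bin at (350,130). The bin's low front faces the box, so I'll keep drops away from that side.

Run:
```python
from h import *
P=np.load("w12.npy"); U=np.arange(560)[None,:]+0*P[...,0]; V=np.arange(420)[:,None]+0*P[...,0]
for n,a,b in [("box",80,262),("bin",264,460)]:
    k=(U>a)&(U<b)&(V>40)&(V<225)&(P[...,2]>28)&(P[...,2]<70)
    print(n,rect(P[k][:,:2]),np.percentile(P[k][:,2],[5,50,95]).round(1))
    k=(U>a)&(U<b)&(V>40)&(V<225)&(P[...,2]>47)&(P[...,2]<70)
    print(n,"rim",rect(P[k][:,:2]))
```

```text
box [419.6 378.7 160.4 140.2  -2.5] [31.6 52.3 54.7]
box rim [419.6 378.7 160.4 140.2  -2.5]
bin [584.5 367.1 165.9 156.2  -4.8] [30.5 52.9 54.7]
bin rim [587.  367.2 160.7 156.2  -5.1]
```

Run:
```python
from h import *
plan(421.9,169.4,180,175.1)
```

```text
turn [-4.000e-02  2.000e-02 -8.783e+01] shift [-0.1631 -0.0813  0.1208] rows~ 11
```

```bash
python3 -m creep '[[0,0,-87.8,-0.1631,-0.0813,0.1208,0.06],[0,0,-87.8,-0.1631,-0.0813,0.1208,0.06],[0,0,-87.8,-0.1631,-0.0813,0.1208,0.06],[0,0,-87.8,-0.1631,-0.0813,0.1208,0.06],[0,0,-87.8,-0.1631,-0.0813,0.1208,0.06],[0,0,-87.8,-0.1631,-0.0813,0.1208,0.06],[0,0,-87.8,-0.1631,-0.0813,0.1208,0.06],[0,0,-87.8,-0.1631,-0.0813,0.1208,0.06],[0,0,-87.8,-0.1631,-0.0813,0.1208,0.06],[0,0,-87.8,-0.1631,-0.0813,0.1208,0.06],[0,0,-87.8,-0.1631,-0.0813,0.1208,0.06],[0,0,-87.8,-0.1631,-0.0813,0.1208,0.06],[0,0,-87.8,-0.1631,-0.0813,0.1208,0.06],[0,0,-87.8,-0.1631,-0.0813,0.1208,0.06]]'
python3 - <<'E'
from h import *
st(); o,c,P=wcap("w13"); blobs(np.where((P[...,2]<60)[...,None],P,np.nan),(350,600,30,250)); plan(422,169.4,29,175.1)
E
```

```text
clock: 23.5
tool_pos: [421.8, 170.1, 180.0]
ee_rot: [-0.134, -3.139, 0.001]
contact_force: [0.7, 0.5, 0.3]
width: 60.1
t 23.5 pos [421.8 170.1 180. ] phi 175.1 tilt 0.03 w 60.1 F [0.7 0.5 0.3]
px 272 200 3691 h 23.4 top [421.7 168.4  70.4  30.1  -5.4] all [421.7 168.5  70.4  30.1  -5.3]
px 172 214 3668 h 23.4 top [425.6  90.4  71.3  30.3 -62.1] all [425.6  90.4  71.3  30.3 -62.2]
px 199 352 1180 h 23.2 top [546.8  90.3  41.7  25.8  22.6] all [546.7  90.4  41.6  26.1  22.9]
turn [-0.04 -0.01  0.01] shift [-0.0003 -0.0007  0.151 ] rows~ 4
```

View pics/w13.png

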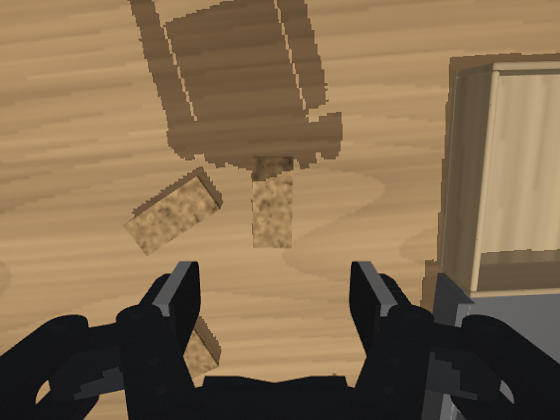

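Caul B is at (272,200), centred. Caul C's corner is close to the left finger, so I'll narrow the opening to 42 mm before descending.

```bash
python3 -m creep '[[0,0,0.3,0,-0.0016,0.05,0.042],[0,0,0.3,0,-0.0016,0.09,0.042],[0,0,0.3,0,-0.0016,0.13,0.042],[0,0,0.3,0,-0.0016,0.15,0.042],[0,0,0.3,0,-0.0016,0.15,0.042],[0,0,0.3,0,-0.0016,0.15,0.042],[0,0,0.3,0,-0.0016,0.15,0.02],[0,0,0.3,0,-0.0016,0.15,0.02],[0,0,0.3,0,-0.0016,0.15,0.02],[0,0,0.3,0,-0.0016,0.15,0.02],[0,0,0.3,0,-0.0016,0.15,0.02]]'
python3 - <<'E'
from h import *
st()
E
python3 -m creep '[[0,0,0,0,0,-0.03,0.02],[0,0,0,0,0,-0.07,0.02],[0,0,0,0,0,-0.11,0.02],[0,0,0,0,0,-0.12,0.02],[0,0,0,0,0,-0.12,0.02]]'
python3 - <<'E'
from h import *
st(); plan(388,356,130,177.5)
E
```

```text
clock: 24.65
tool_pos: [423.3, 169.1, 31.8]
ee_rot: [0.14, 3.135, 0.0]
contact_force: [-0.2, -0.3, 7.5]
width: 28.6
t 24.65 pos [423.3 169.1  31.8] phi 174.87 tilt 0.19 w 28.6 F [-0.2 -0.3  7.5]
clock: 25.15
tool_pos: [423.4, 169.1, 152.5]
ee_rot: [0.14, 3.133, 0.001]
contact_force: [-0.3, 1.0, -0.6]
width: 28.9
t 25.15 pos [423.4 169.1 152.5] phi 174.87 tilt 0.31 w 28.9 F [-0.3  1.  -0.6]
turn [ 0.05  0.31 -2.63] shift [0.0521 0.1829 0.0225] rows~ 4
```

```bash
python3 -m creep '[[0,0,-2.6,0.0521,0.1829,0.01,0.02],[0,0,-2.6,0.0521,0.1829,0.01,0.02],[0,0,-2.6,0.0521,0.1829,0.01,0.02],[0,0,-2.6,0.0521,0.1829,0.01,0.02],[0,0,-2.6,0.0521,0.1829,0.01,0.02],[0,0,-2.6,0.0521,0.1829,0.01,0.02],[0,0,-2.6,0.0521,0.1829,0.01,0.02]]'
python3 - <<'E'
from h import *
st(); o,c,P=wcap("w14"); plan(388,356,40,177.5)
E
```

```text
clock: 25.85
tool_pos: [385.4, 354.4, 138.3]
ee_rot: [-0.07, -3.138, 0.004]
contact_force: [0.1, -1.1, 0.3]
width: 28.8
t 25.85 pos [385.4 354.4 138.3] phi 177.45 tilt 0.2 w 28.8 F [ 0.1 -1.1  0.3]
turn [-0.11 -0.1  -0.09] shift [-0.0023  0.002   0.0987] rows~ 2
```

View pics/w14.png

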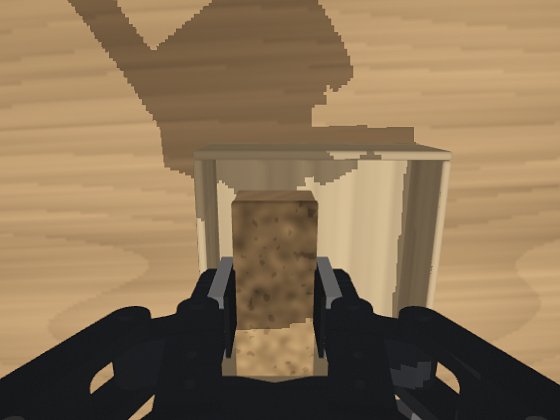

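```bash
python3 -m creep '[[0,0,0,-0.0023,0.004,0.04,0.02],[0,0,0,-0.0023,0.004,0.07,0.02],[0,0,0,-0.0023,0.004,0.09,0.02],[0,0,0,-0.0023,0.004,0.0975,0.02],[0,0,0,-0.0023,0.004,0.0975,0.02],[0,0,0,-0.0023,0.004,0.0975,0.02]]'; python3 -m creep '[[0,0,0,0,0,0,0.037],[0,0,0,0,0,0,0.037],[0,0,0,0,0,0,0.037],[0,0,0,0,0,-0.04,0.037],[0,0,0,0,0,-0.08,0.037],[0,0,0,0,0,-0.12,0.037],[0,0,0,0,0,-0.12,0.037]]'
python3 - <<'E'
from h import *
st(); plan(425.7,90.6,180,117.9)
E
```

```text
clock: 26.5
tool_pos: [389.5, 359.4, 43.3]
ee_rot: [0.071, 3.14, 0.0]
contact_force: [-0.1, 0.5, 0.5]
width: 29.0
clock: 27.2
tool_pos: [392.0, 362.1, 169.5]
ee_rot: [0.069, 3.131, 0.01]
contact_force: [0.6, 0.5, 0.2]
width: 37.3
t 27.2 pos [392.  362.1 169.5] phi 177.49 tilt 0.67 w 37.3 F [0.6 0.5 0.2]
turn [ 0.63  0.29 59.59] shift [-0.0456 -0.2697 -0.0119] rows~ 7
```

```bash
python3 -m creep '[[0,0,59.6,-0.0456,-0.2697,-0.012,0.05],[0,0,59.6,-0.0456,-0.2697,-0.012,0.05],[0,0,59.6,-0.0456,-0.2697,-0.012,0.05],[0,0,59.6,-0.0456,-0.2697,-0.012,0.05],[0,0,59.6,-0.0456,-0.2697,-0.012,0.05],[0,0,59.6,-0.0456,-0.2697,-0.012,0.05],[0,0,59.6,-0.0456,-0.2697,-0.012,0.05],[0,0,59.6,-0.0456,-0.2697,-0.012,0.05],[0,0,59.6,-0.0456,-0.2697,-0.012,0.05],[0,0,59.6,-0.0456,-0.2697,-0.012,0.05],[0,0,59.6,-0.0456,-0.2697,-0.012,0.05]]'
python3 - <<'E'
from h import *
st(); o,c,P=wcap("w15"); blobs(np.where((P[...,2]<60)[...,None],P,np.nan),(350,600,30,250)); plan(425.6,90.4,30,117.8)
E
```

```text
clock: 28.3
tool_pos: [422.0, 88.6, 174.3]
ee_rot: [-1.617, -2.693, 0.001]
contact_force: [1.0, 0.2, 0.0]
width: 49.7
t 28.3 pos [422.   88.6 174.3] phi 118.04 tilt 0.05 w 49.7 F [1.  0.2 0. ]
px 280 201 3875 h 23.5 top [425.9  90.9  70.6  29.8 -62.4] all [425.9  90.9  70.6  29.8 -62.4]
px 405 272 3041 h 23.2 top [534.8  82.6  71.   31.4  23. ] all [534.8  82.6  71.   31.4  23. ]
px 436 317 71 h 17.1 top [587.2  64.7   9.4   3.5  72. ] all [587.8  65.2  10.7   3.9  64.7]
turn [-0.05  0.01  0.22] shift [-0.      0.0041  0.1443] rows~ 3
```

View pics/w15.png

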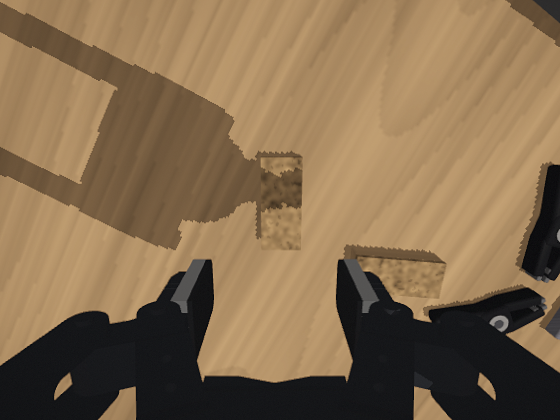

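Caul C is at (280,201). I'll grip it, correcting +4 mm in tool y.

```bash
python3 -m creep '[[0,0,0.4,0.0003,0.0043,0.05,0.05],[0,0,0.4,0.0003,0.0043,0.09,0.05],[0,0,0.4,0.0003,0.0043,0.13,0.05],[0,0,0.4,0.0003,0.0043,0.1435,0.05],[0,0,0.4,0.0003,0.0043,0.1435,0.05],[0,0,0.4,0.0003,0.0043,0.1435,0.05],[0,0,0.4,0.0003,0.0043,0.1435,0.02],[0,0,0.4,0.0003,0.0043,0.1435,0.02],[0,0,0.4,0.0003,0.0043,0.1435,0.02],[0,0,0.4,0.0003,0.0043,0.1435,0.02],[0,0,0.4,0.0003,0.0043,0.1435,0.02],[0,0,0.4,0.0003,0.0043,0.1435,0.02]]'
python3 - <<'E'
from h import *
st()
E
python3 -m creep '[[0,0,0,0,0,-0.03,0.02],[0,0,0,0,0,-0.07,0.02],[0,0,0,0,0,-0.11,0.02],[0,0,0,0,0,-0.12,0.02],[0,0,0,0,0,-0.12,0.02]]'
python3 - <<'E'
from h import *
st(); plan(387,409,150,177.5)
E
```

```text
clock: 29.55
tool_pos: [427.6, 90.3, 32.8]
ee_rot: [1.629, 2.683, 0.002]
contact_force: [-0.3, 1.4, 7.0]
width: 28.5
t 29.55 pos [427.6  90.3  32.8] phi 117.48 tilt 0.2 w 28.5 F [-0.3  1.4  7. ]
clock: 30.05
tool_pos: [427.6, 90.3, 153.5]
ee_rot: [1.628, 2.681, 0.004]
contact_force: [-0.3, -0.1, -1.6]
width: 28.7
t 30.05 pos [427.6  90.3 153.5] phi 117.47 tilt 0.31 w 28.7 F [-0.3 -0.1 -1.6]
turn [  0.15   0.29 -60.03] shift [0.3015 0.1109 0.0031] rows~ 7
```

```bash
python3 -m creep '[[0,0,-60,0.3015,0.1109,0.003,0.02],[0,0,-60,0.3015,0.1109,0.003,0.02],[0,0,-60,0.3015,0.1109,0.003,0.02],[0,0,-60,0.3015,0.1109,0.003,0.02],[0,0,-60,0.3015,0.1109,0.003,0.02],[0,0,-60,0.3015,0.1109,0.003,0.02],[0,0,-60,0.3015,0.1109,0.003,0.02],[0,0,-60,0.3015,0.1109,0.003,0.02],[0,0,-60,0.3015,0.1109,0.003,0.02],[0,0,-60,0.3015,0.1109,0.003,0.02],[0,0,-60,0.3015,0.1109,0.003,0.02],[0,0,-60,0.3015,0.1109,0.003,0.02]]'
python3 - <<'E'
from h import *
st(); o,c,P=wcap("w16"); plan(387,409,41,177.5)
E
```

```text
clock: 31.25
tool_pos: [385.5, 408.0, 147.7]
ee_rot: [-0.073, -3.14, 0.001]
contact_force: [0.1, -0.2, -0.7]
width: 28.5
t 31.25 pos [385.5 408.  147.7] phi 177.35 tilt 0.05 w 28.5 F [ 0.1 -0.2 -0.7]
turn [-0.03 -0.01 -0.14] shift [-0.0014  0.0009  0.1069] rows~ 3
```

View pics/w16.png

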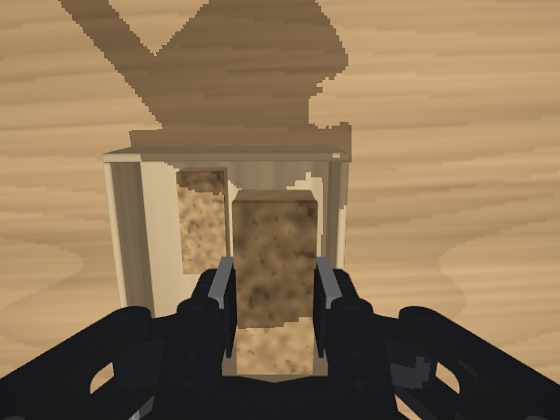

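The first caul is in the box at (203,220), and there's room for the second. I'll lower it.

```bash
python3 -m creep '[[0,0,0,-0.0014,0.0009,0.04,0.02],[0,0,0,-0.0014,0.0009,0.07,0.02],[0,0,0,-0.0014,0.0009,0.09,0.02],[0,0,0,-0.0014,0.0009,0.105,0.02],[0,0,0,-0.0014,0.0009,0.106,0.02],[0,0,0,-0.0014,0.0009,0.106,0.02]]'; python3 -m creep '[[0,0,0,0,0,0,0.035],[0,0,0,0,0,0,0.035],[0,0,0,0,0,0,0.035],[0,0,0,0,0,-0.04,0.035],[0,0,0,0,0,-0.08,0.035],[0,0,0,0,0,-0.12,0.035],[0,0,0,0,0,-0.13,0.035],[0,0,0,0,0,-0.13,0.035]]'
python3 - <<'E'
from h import *
st(); plan(534.8,83,180,203.2)
E
```

```text
clock: 31.9
tool_pos: [387.0, 409.8, 42.2]
ee_rot: [-0.07, -3.141, 0.001]
contact_force: [-0.2, -0.0, -0.1]
width: 28.4
clock: 32.7
tool_pos: [388.0, 411.0, 174.8]
ee_rot: [0.069, 3.137, 0.005]
contact_force: [-0.1, -0.2, -0.3]
width: 34.7
t 32.7 pos [388.  411.  174.8] phi 177.48 tilt 0.29 w 34.7 F [-0.1 -0.2 -0.3]
turn [  0.13   0.27 -25.72] shift [-0.1612 -0.3212 -0.0056] rows~ 8
```

```bash
python3 -m creep '[[0.1,0.3,-25.7,-0.1612,-0.3212,-0.0056,0.05],[0.1,0.3,-25.7,-0.1612,-0.3212,-0.0056,0.05],[0.1,0.3,-25.7,-0.1612,-0.3212,-0.0056,0.05],[0.1,0.3,-25.7,-0.1612,-0.3212,-0.0056,0.05],[0.1,0.3,-25.7,-0.1612,-0.3212,-0.0056,0.05],[0.1,0.3,-25.7,-0.1612,-0.3212,-0.0056,0.05],[0.1,0.3,-25.7,-0.1612,-0.3212,-0.0056,0.05],[0.1,0.3,-25.7,-0.1612,-0.3212,-0.0056,0.05],[0.1,0.3,-25.7,-0.1612,-0.3212,-0.0056,0.05],[0.1,0.3,-25.7,-0.1612,-0.3212,-0.0056,0.05],[0.1,0.3,-25.7,-0.1612,-0.3212,-0.0056,0.05],[0.1,0.3,-25.7,-0.1612,-0.3212,-0.0056,0.05]]'
python3 - <<'E'
from h import *
st(); o,c,P=wcap("w17"); blobs(np.where((P[...,2]<60)[...,None],P,np.nan),(350,700,30,250)); plan(534.8,83,30,203.2)
E
```

```text
clock: 33.9
tool_pos: [532.7, 83.0, 176.8]
ee_rot: [0.632, -3.07, 0.003]
contact_force: [-0.4, -0.2, 0.8]
width: 50.0
t 33.9 pos [532.7  83.  176.8] phi -156.73 tilt 0.41 w 50.0 F [-0.4 -0.2  0.8]
px 272 203 3787 h 23.4 top [534.2  82.2  70.6  30.1  23.1] all [534.2  82.2  70.6  30.1  23.1]
px 234 310 2463 h 18.9 top [628.8  83.6  94.9  30.3  41.8] all [628.7  83.7  94.9  30.6  41.8]
px 314 347 2179 h 19.0 top [633.4 164.9  68.   32.4 -80.7] all [633.3 165.1  68.4  32.5 -80.7]
px 232 372 252 h 15.5 top [687.  114.2  39.3   8.4 -74. ] all [687.  114.2  39.3   8.4 -74. ]
turn [-0.04 -0.38  0.08] shift [-0.0027 -0.0006  0.1471] rows~ 3
```

View pics/w17.png

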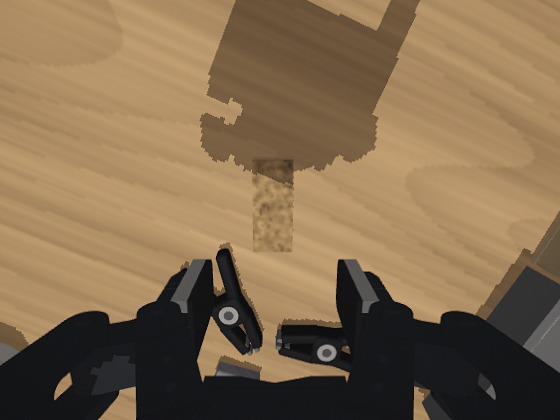

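```bash
python3 -m creep '[[0,-0.3,0,-0.001,-0.0013,0.05,0.05],[0,-0.3,0,-0.001,-0.0013,0.09,0.05],[0,-0.3,0,-0.001,-0.0013,0.13,0.05],[0,-0.3,0,-0.001,-0.0013,0.146,0.05],[0,-0.3,0,-0.001,-0.0013,0.146,0.05],[0,-0.3,0,-0.001,-0.0013,0.146,0.05],[0,-0.3,0,-0.001,-0.0013,0.146,0.02],[0,-0.3,0,-0.001,-0.0013,0.146,0.02],[0,-0.3,0,-0.001,-0.0013,0.146,0.02],[0,-0.3,0,-0.001,-0.0013,0.146,0.02],[0,-0.3,0,-0.001,-0.0013,0.146,0.02],[0,-0.3,0,-0.001,-0.0013,0.146,0.02]]'
python3 - <<'E'
from h import *
st()
E
python3 -m creep '[[0,0,0,0,0,-0.03,0.02],[0,0,0,0,0,-0.07,0.02],[0,0,0,0,0,-0.11,0.02],[0,0,0,0,0,-0.13,0.02],[0,0,0,0,0,-0.13,0.02]]'
python3 - <<'E'
from h import *
st(); plan(460,379,160,87.5)
E
```

```text
clock: 35.15
tool_pos: [536.1, 80.7, 33.8]
ee_rot: [-0.63, 3.074, -0.003]
contact_force: [-0.7, 1.2, 6.6]
width: 28.6
t 35.15 pos [536.1  80.7  33.8] phi -156.83 tilt 0.22 w 28.6 F [-0.7  1.2  6.6]
clock: 35.65
tool_pos: [537.1, 80.7, 166.5]
ee_rot: [-0.629, 3.07, -0.004]
contact_force: [-0.1, -0.0, -0.4]
width: 28.6
t 35.65 pos [537.1  80.7 166.5] phi -156.83 tilt 0.5 w 28.6 F [-0.1 -0.  -0.4]
turn [  0.27   0.53 115.67] shift [-0.0464  0.3046  0.0055] rows~ 14
```

```bash
python3 -m creep '[[0.2,0.5,115.7,-0.0464,0.3046,0.0055,0.02],[0.2,0.5,115.7,-0.0464,0.3046,0.0055,0.02],[0.2,0.5,115.7,-0.0464,0.3046,0.0055,0.02],[0.2,0.5,115.7,-0.0464,0.3046,0.0055,0.02],[0.2,0.5,115.7,-0.0464,0.3046,0.0055,0.02],[0.2,0.5,115.7,-0.0464,0.3046,0.0055,0.02],[0.2,0.5,115.7,-0.0464,0.3046,0.0055,0.02],[0.2,0.5,115.7,-0.0464,0.3046,0.0055,0.02],[0.2,0.5,115.7,-0.0464,0.3046,0.0055,0.02],[0.2,0.5,115.7,-0.0464,0.3046,0.0055,0.02],[0.2,0.5,115.7,-0.0464,0.3046,0.0055,0.02],[0.2,0.5,115.7,-0.0464,0.3046,0.0055,0.02],[0.2,0.5,115.7,-0.0464,0.3046,0.0055,0.02],[0.2,0.5,115.7,-0.0464,0.3046,0.0055,0.02],[0.2,0.5,115.7,-0.0464,0.3046,0.0055,0.02],[0.2,0.5,115.7,-0.0464,0.3046,0.0055,0.02],[0.2,0.5,115.7,-0.0464,0.3046,0.0055,0.02]]'
python3 - <<'E'
from h import *
st(); o,c,P=wcap("w18"); plan(460,379,43,87.5)
E
```

```text
clock: 37.35
tool_pos: [456.8, 378.8, 155.1]
ee_rot: [-2.262, -2.171, 0.01]
contact_force: [-0.2, -0.8, -0.1]
width: 28.9
t 37.35 pos [456.8 378.8 155.1] phi 87.64 tilt 0.5 w 28.9 F [-0.2 -0.8 -0.1]
turn [-0.49  0.01  0.1 ] shift [0.0003 0.0041 0.1122] rows~ 3
```

View pics/w18.png

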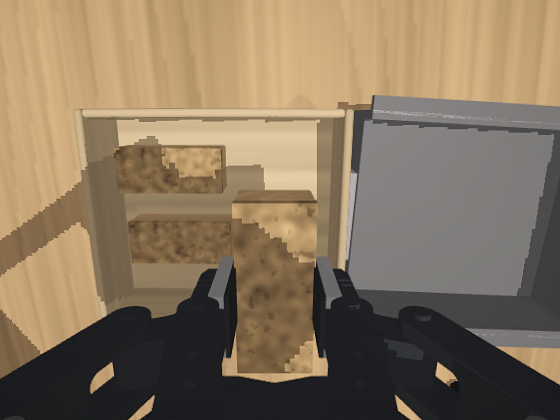

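Both earlier cauls lie flat in the box at (170,168) and (180,238). I'll check the exact gap before lowering.

Run:
```python
from h import *
o,c,P=wcap("w18b")
U=np.arange(560)[None,:]+0*P[...,0]
k=(P[...,2]>24)&(P[...,2]<33)&(P[...,0]>350)&(P[...,0]<440)&(P[...,1]>325)&(P[...,1]<440)&(U<240)
l,m=nd.label(k)
for i in range(1,m+1):
    q=l==i
    if q.sum()>300: print(rect(P[q][:,:2]),P[q][:,0].max().round(1), np.median(P[q][:,2]).round(1))
k=(P[...,2]>50)&(P[...,2]<58)&(P[...,0]>440)&(P[...,0]<510)&(P[...,1]>390)&(P[...,1]<430)&(U>320)&(U<370)
print("right rim x",np.percentile(P[k][:,0],[2,50,98]).round(1))
st(); plan(461,379,43,87.5)
```

```text
[386.5 410.2  70.6  30.3  -2.4] 422.3 27.9
[388.9 360.1  70.4  31.3  -2.5] 424.5 27.7
right rim x [495.8 498.6 501.6]
t 37.45 pos [456.9 378.9 155.4] phi 87.57 tilt 0.48 w 28.5 F [-0.4  0.3 -0.1]
turn [-0.48 -0.    0.07] shift [0.0003 0.005  0.1124] rows~ 3
```

```bash
python3 -m creep '[[-0.5,0,0,0,0.0033,0.03,0.02],[-0.5,0,0,0,0.0033,0.05,0.02],[-0.5,0,0,0,0.0033,0.05,0.02],[-0.5,0,0,0,0.0033,0.05,0.02],[-0.5,0,0,0,0.0033,0.05,0.02]]'
python3 - <<'E'
from h import *
st(); plan(460.2,379,43,87.5)
E
```

```text
clock: 37.95
tool_pos: [460.8, 379.4, 107.2]
ee_rot: [2.269, 2.172, 0.005]
contact_force: [-0.3, -0.3, 0.4]
width: 28.6
t 37.95 pos [460.8 379.4 107.2] phi 87.49 tilt 0.17 w 28.6 F [-0.3 -0.3  0.4]
turn [ 0.15 -0.09 -0.01] shift [-0.0005 -0.0007  0.0642] rows~ 2
```

```bash
python3 -m creep '[[0.1,0,0,0,-0.0004,0.025,0.02],[0.1,0,0,0,-0.0004,0.045,0.02],[0.1,0,0,0,-0.0004,0.058,0.02],[0.1,0,0,0,-0.0004,0.063,0.02],[0.1,0,0,0,-0.0004,0.063,0.02]]'; python3 -m creep '[[0,0,0,0,0,0,0.034],[0,0,0,0,0,0,0.034],[0,0,0,0,0,0,0.034],[0,0,0,0,0,-0.04,0.034],[0,0,0,0,0,-0.08,0.034],[0,0,0,0,0,-0.12,0.034],[0,0,0,0,0,-0.13,0.034],[0,0,0,0,0,-0.13,0.034]]'
python3 - <<'E'
from h import *
st(); o,c,P=wcap("w19")
from rig import bot
c=bot.capture("top"); cv2.imwrite("pics/top2.png",c["frame"][:,:,::-1]); P=cloud(c,c["world_from_camera"]); blobs(P,(370,720,30,250),h0=10,minpx=30)
E
```

```text
clock: 38.45
tool_pos: [459.6, 378.9, 42.7]
ee_rot: [-2.269, -2.171, 0.001]
contact_force: [-0.8, 0.6, -0.5]
width: 28.7
clock: 39.25
tool_pos: [461.2, 379.8, 175.8]
ee_rot: [2.27, 2.172, 0.008]
contact_force: [-0.9, -0.2, 0.7]
width: 33.8
t 39.25 pos [461.2 379.8 175.8] phi 87.47 tilt 0.29 w 33.8 F [-0.9 -0.2  0.7]
px 241 171 173 h 21.1 top [703.2 117.7  39.1  32.7 -87.9] all [702.7 117.7  39.1  33.6 -87.9]
px 254 196 274 h 22.9 top [631.3  84.8  89.2  46.6  52.1] all [631.3  83.8  90.9  46.8  51.2]
px 220 197 282 h 22.6 top [625.3 179.3  92.7  46.  -85.2] all [633.6 178.   90.8  47.1 -73.6]
```

View pics/w19.png

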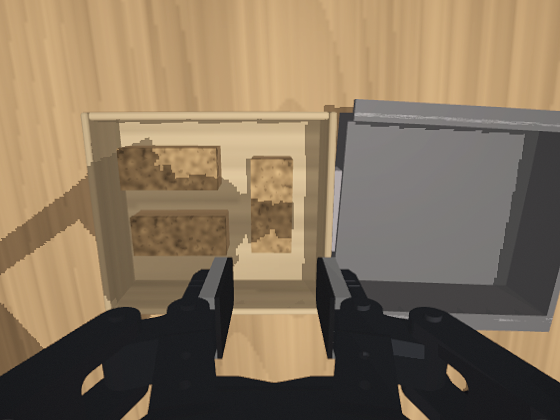

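View pics/top2.png

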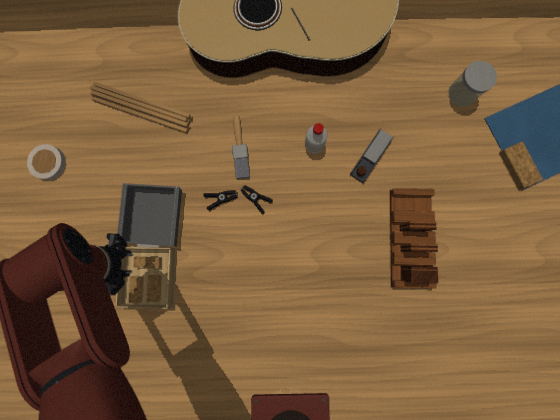

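All three cauls lie flat in the box. The two clamps are unchanged at (222,198) and (254,197). I'll move above the clamps.

Run:
```python
from h import *
plan(620,185,240,87.5)
```

```text
turn [-0.13  0.03 -0.03] shift [-0.1862  0.1691 -0.0687] rows~ 6
```

```bash
python3 -m creep '[[-0.1,0,0,-0.1862,0.1691,-0.067,0.06],[-0.1,0,0,-0.1862,0.1691,-0.067,0.06],[-0.1,0,0,-0.1862,0.1691,-0.067,0.06],[-0.1,0,0,-0.1862,0.1691,-0.067,0.06],[-0.1,0,0,-0.1862,0.1691,-0.067,0.06],[-0.1,0,0,-0.1862,0.1691,-0.067,0.06],[-0.1,0,0,-0.1862,0.1691,-0.067,0.06],[-0.1,0,0,-0.1862,0.1691,-0.067,0.06],[-0.1,0,0,-0.1862,0.1691,-0.067,0.06],[-0.1,0,0,-0.1862,0.1691,-0.067,0.06]]'
python3 - <<'E'
from h import *
st(); o,c,P=wcap("w20"); np.save("w20.npy",P)
blobs(np.where((P[...,2]<60)[...,None],P,np.nan),(550,720,20,280),h0=6)
for u,v in [(275,150)]: print(P[v,u])
E
```

```text
clock: 40.35
tool_pos: [619.2, 186.8, 238.4]
ee_rot: [-2.267, -2.174, 0.001]
contact_force: [-0.8, -0.4, 0.5]
width: 60.1
t 40.35 pos [619.2 186.8 238.4] phi 87.59 tilt 0.06 w 60.1 F [-0.8 -0.4  0.5]
px 289 192 2351 h 19.2 top [631.9 177.1  90.7  47.7 -76.6] all [631.9 177.2  90.7  47.7 -76.6]
px 365 247 1206 h 16.8 top [704.1 118.2  38.7  35.  -84.3] all [704.1 118.3  38.7  35.  -84.4]
px 291 285 2295 h 19.0 top [632.   83.2  91.4  48.4  50.7] all [632.   83.3  91.6  48.5  50.7]
[620.2707142  217.7514497   -1.16026028]
```

View pics/w20.png

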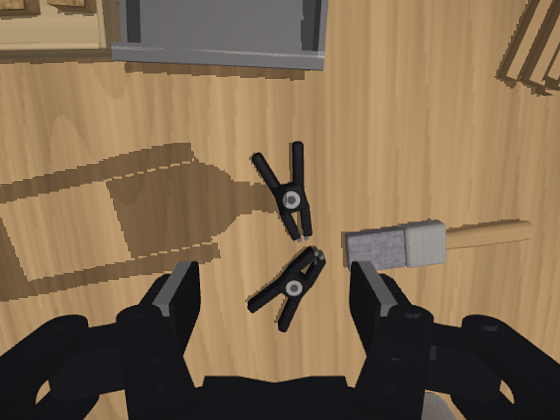

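Clamp 1: pivot (292,199), handles (257,157) and (299,146), jaws (297,237) and (307,233). Clamp 2: pivot (294,288), handles (250,307) and (284,328), jaws (310,250) and (321,258). I'll convert these to world coordinates.

Run:
```python
from h import *
P=np.load("w20.npy")
def w(u,v):
    a=P[v-2:v+3,u-2:u+3].reshape(-1,3); a=a[a[:,2]>8]; return np.median(a,0) if len(a) else P[v,u]
for n,pts in {"c1":[(292,199),(257,157),(298,146),(297,236),(307,232)],"c2":[(294,288),(252,306),(284,326),(310,252),(319,260)]}.items():
    W=np.array([w(*p) for p in pts]); print(n,W.round(1).tolist())
    h=(W[1]+W[2])[:2]/2; j=(W[3]+W[4])[:2]/2
    for a,b in [(h,j),(h,W[0][:2]),(W[0][:2],j)]:
        print(" axis",np.degrees(np.arctan2(*(b-a)[::-1])).round(1),np.linalg.norm(b-a).round(1))
st();
```

```text
c1 [[634.1, 174.6, 19.4], [604.1, 214.1, 17.6], [640.9, 222.3, 17.1], [637.9, 137.9, 17.5], [647.4, 142.0, 17.7]]
 axis -75.6 80.8
 axis -75.1 45.1
 axis -76.2 35.7
c2 [[633.5, 85.0, 19.2], [591.0, 66.1, 17.5], [622.3, 42.4, 17.8], [649.9, 121.1, 16.6], [658.4, 112.7, 17.1]]
 axis 52.8 78.6
 axis 48.9 40.8
 axis 57.0 38.0
t 40.4 pos [619.5 186.7 238.8] phi 87.59 tilt 0.03 w 59.9 F [0.1 0.4 0.2]
```

Run:
```python
from h import *
plan(634.1,174.6,150,104.4)
```

```text
turn [-2.000e-02 -1.000e-02 -1.681e+01] shift [-0.0115  0.0152  0.0888] rows~ 2
```

```bash
python3 -m creep '[[0,0,-16.8,-0.0115,0.0152,0.04,0.045],[0,0,-16.8,-0.0115,0.0152,0.0888,0.045],[0,0,-16.8,-0.0115,0.0152,0.0888,0.045],[0,0,-16.8,-0.0115,0.0152,0.0888,0.045],[0,0,-16.8,-0.0115,0.0152,0.0888,0.045],[0,0,-16.8,-0.0115,0.0152,0.0888,0.045]]'
python3 - <<'E'
from h import *
st(); o,c,P=wcap("w21"); np.save("w21.npy",P); plan(634.1,174.6,30,104.4)
print(P[196:200,270:280].reshape(-1,3).mean(0))
E
```

```text
clock: 41.0
tool_pos: [637.0, 173.9, 154.3]
ee_rot: [1.927, 2.476, 0.007]
contact_force: [0.6, 0.4, 0.4]
width: 44.7
t 41.0 pos [637.  173.9 154.3] phi 104.21 tilt 0.35 w 44.7 F [0.6 0.4 0.4]
turn [ 0.31  0.03 -0.18] shift [ 0.0016 -0.003   0.1239] rows~ 3
[nan nan nan]
```

View pics/w21.png

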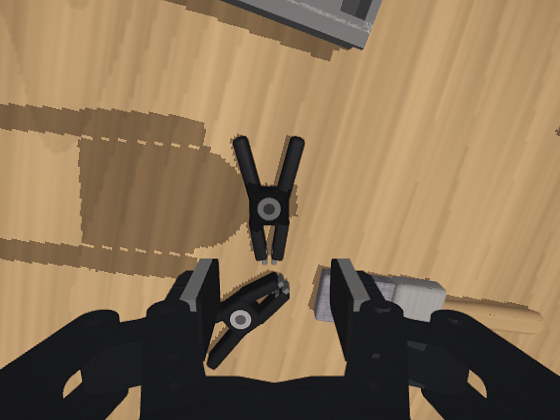

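Clamp 1's pivot is at (269,210), aligned with the tool. The TCP is 3 mm off in tool y, so I'll correct and grip.

```bash
python3 -m creep '[[0.3,0,0,0.001,-0.0028,0.03,0.045],[0.3,0,0,0.001,-0.0028,0.07,0.045],[0.3,0,0,0.001,-0.0028,0.11,0.045],[0.3,0,0,0.001,-0.0028,0.123,0.045],[0.3,0,0,0.001,-0.0028,0.123,0.045],[0.3,0,0,0.001,-0.0028,0.123,0.045]]'
python3 - <<'E'
from h import *
st()
E
python3 -m creep '[[0,0,0,0,0,0,0.015],[0,0,0,0,0,0,0.015],[0,0,0,0,0,0,0.015],[0,0,0,0,0,0,0.015],[0,0,0,0,0,0,0.015],[0,0,0,0,0,0,0.015]]'
python3 - <<'E'
from h import *
st()
E
python3 -m creep '[[0,0,0,0,0,-0.03,0.015],[0,0,0,0,0,-0.07,0.015],[0,0,0,0,0,-0.11,0.015],[0,0,0,0,0,-0.12,0.015],[0,0,0,0,0,-0.12,0.015]]'
python3 - <<'E'
from h import *
st(); plan(620,367,150,85)
E
```

```text
clock: 41.65
tool_pos: [633.9, 173.8, 29.9]
ee_rot: [-1.928, -2.479, 0.002]
contact_force: [0.7, -0.1, 0.9]
width: 45.4
t 41.65 pos [633.9 173.8  29.9] phi 104.25 tilt 0.09 w 45.4 F [ 0.7 -0.1  0.9]
clock: 42.25
tool_pos: [634.6, 173.9, 31.2]
ee_rot: [1.928, 2.479, 0.0]
contact_force: [-1.0, 0.4, 6.9]
width: 27.7
t 42.25 pos [634.6 173.9  31.2] phi 104.26 tilt 0.04 w 27.7 F [-1.   0.4  6.9]
clock: 42.75
tool_pos: [635.2, 174.0, 152.1]
ee_rot: [1.927, 2.478, 0.003]
contact_force: [0.4, -0.6, -1.6]
width: 27.6
t 42.75 pos [635.2 174.  152.1] phi 104.27 tilt 0.17 w 27.6 F [ 0.4 -0.6 -1.6]
turn [ 0.17  0.02 19.27] shift [0.1908 0.0329 0.002 ] rows~ 4
```

```bash
python3 -m creep '[[0.2,0,19.3,0.1908,0.0329,0,0.015],[0.2,0,19.3,0.1908,0.0329,0,0.015],[0.2,0,19.3,0.1908,0.0329,0,0.015],[0.2,0,19.3,0.1908,0.0329,0,0.015],[0.2,0,19.3,0.1908,0.0329,0,0.015],[0.2,0,19.3,0.1908,0.0329,0,0.015],[0.2,0,19.3,0.1908,0.0329,0,0.015],[0.2,0,19.3,0.1908,0.0329,0,0.015]]'
python3 - <<'E'
from h import *
st(); o,c,P=wcap("w22"); plan(620,367,44,85)
U=np.arange(560)[None,:]+0*P[...,0]
k=(P[...,2]>49)&(P[...,2]<60)&(P[...,0]>515)&(P[...,1]>350)&(P[...,1]<460); 
q=k&(P[...,1]<405); print("right wall x",np.percentile(P[q][:,0],[2,50,98]).round(1)); q=k&(P[...,1]>420)&(P[...,0]<640); print("far wall y",np.percentile(P[q][:,1],[2,50,98]).round(1))
E
```

```text
clock: 43.55
tool_pos: [617.9, 364.9, 146.7]
ee_rot: [-2.315, -2.117, 0.013]
contact_force: [-0.3, 0.1, 0.1]
width: 27.4
t 43.55 pos [617.9 364.9 146.7] phi 84.87 tilt 0.53 w 27.4 F [-0.3  0.1  0.1]
turn [-0.48  0.15 -0.14] shift [0.0025 0.0026 0.103 ] rows~ 3
right wall x [661.2 665.4 669.8]
far wall y [429.8 439.5 449. ]
```

View pics/w22.png

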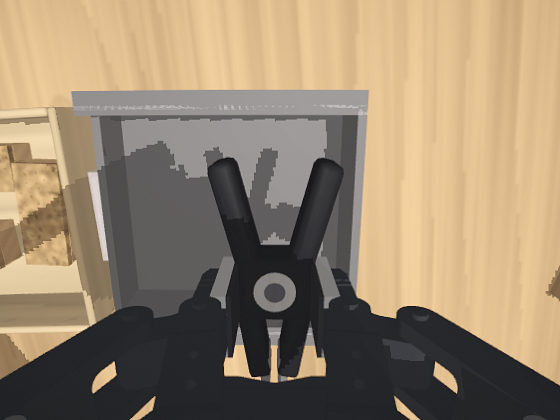

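The clamp is over the bin, and both its handles and its jaws clear the walls. I'll lower and release it.

```bash
python3 -m creep '[[-0.4,0,0,0.0025,0.0015,0.04,0.015],[-0.4,0,0,0.0025,0.0015,0.07,0.015],[-0.4,0,0,0.0025,0.0015,0.095,0.015],[-0.4,0,0,0.0025,0.0015,0.107,0.015],[-0.4,0,0,0.0025,0.0015,0.107,0.015],[-0.4,0,0,0.0025,0.0015,0.107,0.015]]'; python3 -m creep '[[0,0,0,0,0,0,0.038],[0,0,0,0,0,0,0.038],[0,0,0,0,0,0,0.038],[0,0,0,0,0,-0.04,0.038],[0,0,0,0,0,-0.08,0.038],[0,0,0,0,0,-0.12,0.038],[0,0,0,0,0,-0.13,0.038],[0,0,0,0,0,-0.13,0.038]]'
python3 - <<'E'
from h import *
st(); plan(633.5,85,150,52.8);plan(633.5,85,150,52.8+180)
E
```

```text
clock: 44.2
tool_pos: [619.6, 368.6, 41.7]
ee_rot: [2.317, 2.12, -0.001]
contact_force: [0.3, 0.6, -0.1]
width: 26.9
clock: 45.0
tool_pos: [620.4, 370.0, 174.6]
ee_rot: [2.315, 2.12, 0.007]
contact_force: [0.0, 1.0, 0.0]
width: 38.3
t 45.0 pos [620.4 370.  174.6] phi 84.98 tilt 0.29 w 38.3 F [0. 1. 0.]
turn [ 0.26 -0.15 32.18] shift [-0.2828  0.0379  0.0244] rows~ 6
turn [   0.19    0.34 -147.82] shift [-0.2828  0.0379  0.0244] rows~ 18
```

```bash
python3 -m creep '[[0.2,-0.1,32.2,-0.2828,0.0379,0.02,0.045],[0.2,-0.1,32.2,-0.2828,0.0379,0.02,0.045],[0.2,-0.1,32.2,-0.2828,0.0379,0.02,0.045],[0.2,-0.1,32.2,-0.2828,0.0379,0.02,0.045],[0.2,-0.1,32.2,-0.2828,0.0379,0.02,0.045],[0.2,-0.1,32.2,-0.2828,0.0379,0.02,0.045],[0.2,-0.1,32.2,-0.2828,0.0379,0.02,0.045],[0.2,-0.1,32.2,-0.2828,0.0379,0.02,0.045],[0.2,-0.1,32.2,-0.2828,0.0379,0.02,0.045],[0.2,-0.1,32.2,-0.2828,0.0379,0.02,0.045],[0.2,-0.1,32.2,-0.2828,0.0379,0.02,0.045]]'
python3 - <<'E'
from h import *
st(); o,c,P=wcap("w23"); np.save("w23.npy",P)
E
```

```text
clock: 46.1
tool_pos: [631.5, 85.4, 150.8]
ee_rot: [-2.813, -1.399, 0.009]
contact_force: [-0.1, -0.2, -0.3]
width: 45.1
t 46.1 pos [631.5  85.4 150.8] phi 52.88 tilt 0.31 w 45.1 F [-0.1 -0.2 -0.3]
```

View pics/w23.png

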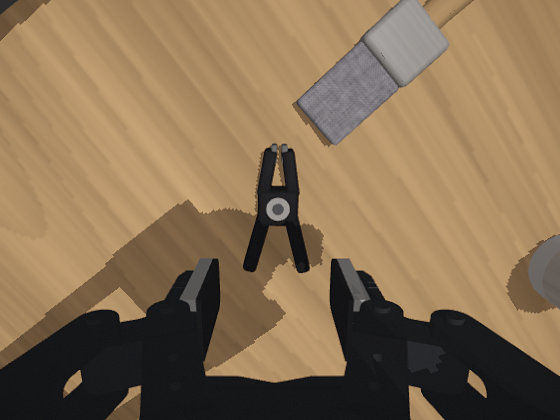

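Clamp 2's pivot is at (278,209), its axis is vertical in the image, and the brush is clear. I'll compute the correction.

Run:
```python
from h import *
P=np.load("w23.npy"); a=P[204:215,273:284].reshape(-1,3); a=a[a[:,2]>8]; m=np.median(a,0); print(m)
st(); plan(m[0],m[1],30,52.8)
```

```text
[633.47140374  85.04969829  19.52641067]
t 46.15 pos [631.6  85.3 151. ] phi 52.87 tilt 0.3 w 45.1 F [-0.   0.   0.5]
turn [-0.14  0.27  0.07] shift [0.0016 0.002  0.121 ] rows~ 3
```

```bash
python3 -m creep '[[0,0.2,0,0.0012,0.0015,0.03,0.045],[0,0.2,0,0.0012,0.0015,0.07,0.045],[0,0.2,0,0.0012,0.0015,0.11,0.045],[0,0.2,0,0.0012,0.0015,0.122,0.045],[0,0.2,0,0.0012,0.0015,0.122,0.045],[0,0.2,0,0.0012,0.0015,0.122,0.045]]'
python3 - <<'E'
from h import *
st()
E
python3 -m creep '[[0,0,0,0,0,0,0.015],[0,0,0,0,0,0,0.015],[0,0,0,0,0,0,0.015],[0,0,0,0,0,0,0.015],[0,0,0,0,0,0,0.015],[0,0,0,0,0,0,0.015]]'
python3 -m creep '[[0,0,0,0,0,-0.03,0.015],[0,0,0,0,0,-0.07,0.015],[0,0,0,0,0,-0.11,0.015],[0,0,0,0,0,-0.12,0.015],[0,0,0,0,0,-0.12,0.015]]'
python3 - <<'E'
from h import *
st(); plan(556,370,150,85)
E
```

```text
clock: 46.75
tool_pos: [634.3, 84.1, 30.7]
ee_rot: [-2.814, -1.396, 0.0]
contact_force: [-0.2, 0.1, -0.3]
width: 45.0
t 46.75 pos [634.3  84.1  30.7] phi 52.79 tilt 0.04 w 45.0 F [-0.2  0.1 -0.3]
clock: 47.35
tool_pos: [635.2, 83.9, 32.3]
ee_rot: [2.814, 1.396, 0.004]
contact_force: [-1.0, 0.2, 6.6]
width: 27.1
clock: 47.85
tool_pos: [635.6, 83.8, 153.2]
ee_rot: [2.813, 1.395, 0.007]
contact_force: [0.0, -0.9, 0.4]
width: 26.9
t 47.85 pos [635.6  83.8 153.2] phi 52.77 tilt 0.27 w 26.9 F [ 0.  -0.9  0.4]
turn [  0.24  -0.12 -32.23] shift [ 0.1797 -0.2366  0.003 ] rows~ 6
```

```bash
python3 -m creep '[[0.2,-0.1,-32.2,0.1797,-0.2366,0,0.015],[0.2,-0.1,-32.2,0.1797,-0.2366,0,0.015],[0.2,-0.1,-32.2,0.1797,-0.2366,0,0.015],[0.2,-0.1,-32.2,0.1797,-0.2366,0,0.015],[0.2,-0.1,-32.2,0.1797,-0.2366,0,0.015],[0.2,-0.1,-32.2,0.1797,-0.2366,0,0.015],[0.2,-0.1,-32.2,0.1797,-0.2366,0,0.015],[0.2,-0.1,-32.2,0.1797,-0.2366,0,0.015],[0.2,-0.1,-32.2,0.1797,-0.2366,0,0.015],[0.2,-0.1,-32.2,0.1797,-0.2366,0,0.015],[0.2,-0.1,-32.2,0.1797,-0.2366,0,0.015]]'
python3 - <<'E'
from h import *
st(); o,c,P=wcap("w24"); plan(556,370,44,85)
E
```

```text
clock: 48.95
tool_pos: [554.3, 368.5, 149.1]
ee_rot: [-2.316, -2.116, 0.008]
contact_force: [-0.1, -0.2, -0.2]
width: 27.8
t 48.95 pos [554.3 368.5 149.1] phi 84.85 tilt 0.39 w 27.8 F [-0.1 -0.2 -0.2]
turn [-0.38  0.04 -0.14] shift [0.0015 0.0023 0.1053] rows~ 3
```

View pics/w24.png

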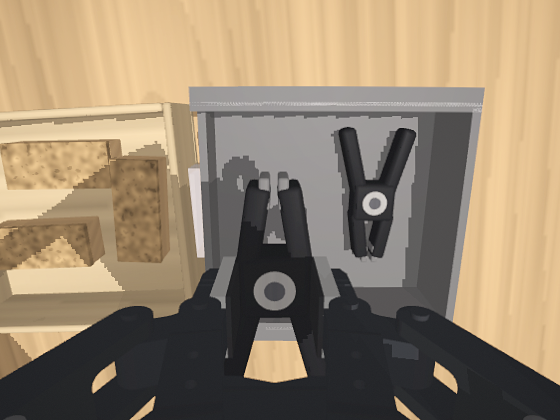

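Clamp 1 lies flat in the bin at (375,200), and clamp 2 is clear to go down beside it.

```bash
python3 -m creep '[[-0.3,0,0,0.0012,0.001,0.04,0.015],[-0.3,0,0,0.0012,0.001,0.07,0.015],[-0.3,0,0,0.0012,0.001,0.095,0.015],[-0.3,0,0,0.0012,0.001,0.107,0.015],[-0.3,0,0,0.0012,0.001,0.107,0.015],[-0.3,0,0,0.0012,0.001,0.107,0.015]]'; python3 -m creep '[[0,0,0,0,0,0,0.038],[0,0,0,0,0,0,0.038],[0,0,0,0,0,0,0.038],[0,0,0,0,0,-0.04,0.038],[0,0,0,0,0,-0.08,0.038],[0,0,0,0,0,-0.12,0.038],[0,0,0,0,0,-0.16,0.038],[0,0,0,0,0,-0.2,0.038],[0,0,0,0,0,-0.2,0.038],[0,0,0,0,0,-0.2,0.038]]'
python3 - <<'E'
from h import *
from rig import bot
st(); o,c,P=wcap("w25")
for k in [("bin",510,668,300,436),("box",343,497,312,446)]:
    q=np.where((P[...,2]<50)[...,None],P,np.nan); blobs(q,k[1:],h0=17,minpx=200)
for n in ["top","scene"]:
    c=bot.capture(n); cv2.imwrite(f"pics/{n}3.png",c["frame"][:,:,::-1])
    P=cloud(c,c["world_from_camera"]); print(n); blobs(P,(300,850,-300,290),h0=10,minpx=25)
E
```

```text
clock: 49.6
tool_pos: [555.0, 371.2, 43.5]
ee_rot: [-2.317, -2.121, -0.0]
contact_force: [-0.2, -0.0, 0.5]
width: 27.5
clock: 50.6
tool_pos: [555.0, 371.6, 244.6]
ee_rot: [2.316, 2.122, 0.004]
contact_force: [-0.1, -0.4, -0.6]
width: 38.5
t 50.6 pos [555.  371.6 244.6] phi 84.98 tilt 0.16 w 38.5 F [-0.1 -0.4 -0.6]
px 395 183 1637 h 47.3 top [661.2 362.3 124.8   1.5  84.7] all [661.4 362.3 124.8   2.3  85.1]
px 223 157 619 h 35.5 top [511.3 393.5  84.5   5.4  85. ] all [511.4 393.8  85.1   5.4  85.2]
px 344 175 2347 h 23.1 top [621.  372.9  90.5  48.2  85.1] all [621.  372.9  90.5  48.2  85.1]
px 274 187 2244 h 23.2 top [554.2 369.2  90.2  47.8  86.7] all [554.2 369.2  90.2  47.8  86.7]
px 279 258 1263 h 46.8 top [551.  305.3  81.6   1.8  -5.2] all [560.7 304.4 101.7   1.9  -5.3]
px 37 179 2555 h 46.9 top [345.2 394.3 103.5   3.   87.5] all [345.2 390.7 110.7   3.3  87.6]
px 142 170 5478 h 28.9 top [427.  388.  101.7  80.9  -6.8] all [427.  388.  101.7  80.9  -6.8]
px 98 214 2568 h 28.8 top [388.8 359.8  71.5  29.9  -2.5] all [388.8 359.8  71.5  29.9  -2.5]
px 114 262 1498 h 46.9 top 
[... 736 characters left out ...]
2.1 232.1 114.8  44.  -89.9] all [390.  276.8 252.9 101.5  27. ]
scene
px 371 172 164 h 55.6 top [607.6 288.  106.4  10.6  -4.5] all [ 6.082e+02  2.845e+02  1.077e+02  1.090e+01 -1.000e-01]
px 148 256 380 h 40.7 top [ 5.108e+02 -2.934e+02  2.639e+02  1.310e+01 -2.000e-01] all [ 510.8 -295.1  264.    13.5   -1. ]
px 356 246 816 h 20.3 top [769.  119.  163.   42.2   4.2] all [768.3 118.9 164.6  42.2   4.2]
px 427 234 73 h 28.0 top [845.6 276.9  24.4  11.8  67.8] all [836.9 276.4  25.7  24.9   3. ]
px 294 296 925 h 148.7 top [780.3 -92.6  25.5  23.6 -37.3] all [783.2 -94.6  55.4  50.7  47. ]
px 225 334 1408 h 50.5 top [ 778.1 -274.8   38.6   37.8   52.9] all [ 740.3 -247.5  150.2   45.9  -35.7]
```

View pics/w25.png

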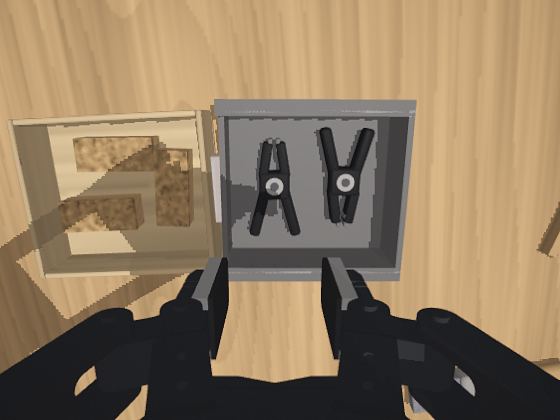

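View pics/top3.png

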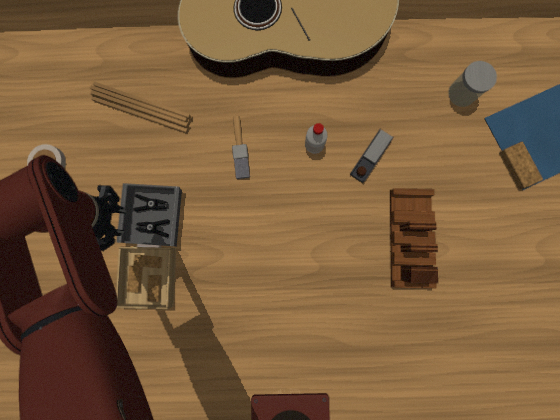

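View pics/scene3.png

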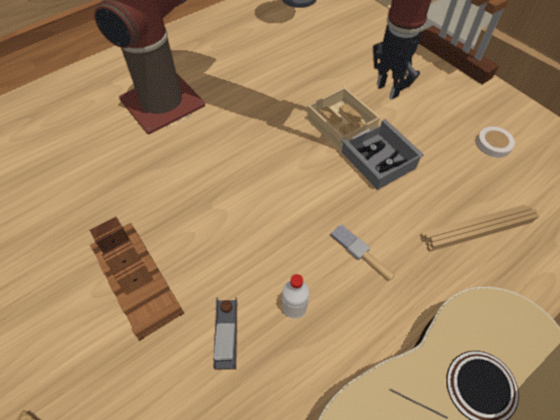

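The bench is clear, with clamps in the grey bin, cauls in the box, and the bottle, plane and brush unmoved. I'll do a final block check from the top camera, then hand in.

Run:
```python
from h import *
from rig import bot
c=bot.capture("top"); P=cloud(c,c["world_from_camera"]); blobs(P,(370,640,-420,-270),h0=80,minpx=25)
st(); print(bot.hand_in())
```

```text
px 420 225 257 h 113.8 top [ 534.5 -340.4   67.    20.2   88. ] all [ 534.6 -340.4   67.    20.2   87.9]
px 421 247 254 h 113.5 top [ 479.8 -341.2   69.    19.8   88.4] all [ 479.8 -340.8   69.8   19.8   88.4]
px 422 274 514 h 113.6 top [ 412.4 -336.6   67.2   39.4   86.2] all [ 412.6 -336.5   67.8   40.2   86.9]
t 50.8 pos [553.3 370.7 240. ] phi 84.97 tilt 0.29 w 38.0 F [ 0.5 -0.1  0.6]
the job is handed in; nothing more can be done
None
```

The job is handed in at about 51 s of the 210 s allowed. No verdict was reported.

**What was there:** three blocks (two tails, one neck), two clamps and three cauls. The camera views showed no second neck block and no third clamp.

**What I did:**
- **Blocks:** the tails stand in the two narrow grooves and the neck in the wide groove a.
- **Cauls and clamps:** all three cauls lie flat in the plywood box, and both clamps lie flat in the grey bin.

**Last checks:**
- **Seating:** the wrist camera put all three block tops at about 110.5 mm, where a fully seated block reads 111 mm. They were within about 2 mm of the groove centres and within about 0.5° of square.
- **Bench and tools:** nothing loose was left on the bench. The bottle, plane and brush were within about 2 mm of where they started.
- **Disagreements:** the final top-camera check put the block tops about 3 mm higher (113.5–113.8 mm), up to about 3 mm different in position, and up to about 1.5° off in angle. That camera also read 1–3 mm high on items resting on the bench, so I trusted the wrist camera.

No check failed.

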